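# Fit the selector lever on a splined gearbox shaft

## Task

Put the loose selector lever onto the splined shaft of the gearbox held in the angled stand: thread its hub over the shaft nose, turn it until its teeth match the splines, and push it fully home so that the hub sits flush on the collar, knob side facing outward. Let go of it and leave the other things on the bench where they are.

Things in the scene. Friction and masses are not known exactly. Their poses are not given: they have to be found in the camera images.
- lever: Loose bare-alloy selector lever, about 0.45 kg, 180 mm long, lying flat on the bench at one side of the gearbox: a round hub, a flat arm, and an end boss (28 mm wide, z 0 to 36) at x = 140 mm with a black 30 mm ball knob on it (top at z = 70 mm). Origin: on the bore axis at the hub's underside; z is the bore axis, towards the knob side (up as it lies); x points along the arm.
- lever_hub_top (a point): Centre of the hub's upper face, 36 mm above the lever's origin. The hub is 56 mm in outer diameter, 36 mm tall and open right through. Six inner teeth over its full height, one towards the lever's +x and the others every 60 degrees, each 7 mm wide, reach in from radius 20 to radius 13 mm.
- lever_arm (a point): Middle of the arm's thickness at x = 52, z = 25 mm of the lever, 11 mm beyond its centre of mass: a good place to grasp across the width. The arm is a flat bar 20 mm wide (y -10 to 10) and 14 mm thick (z 18 to 32), free to grasp between x 40 and 120 mm, its underside 18 mm clear of the bench.
- collar: Round steel collar, 60 mm diameter, at the foot of the gearbox's splined shaft; fixed. Origin: centre of its outer face, on which the hub's underside must seat; z is the shaft axis, pointing outward, leaning 30 degrees from vertical to the stand's -x side (roughly towards the robot); y is level. The gearbox's flat top, 150 by 140 mm, lies 22 mm below this face.
- rib_ends (a point): On the shaft axis at the outer ends of the ribs, 30 mm above the collar's face. Six straight ribs, 5 mm wide, 60 degrees apart, out to radius 18 mm, run from here to the collar. The shaft is locked and cannot turn; the angle of its ribs about the axis differs each time and is in no reading: feel for it, or look. The lever fits in any of six positions with some 4 degrees of play each way.
- shaft_end (a point): Tip of the shaft, 46 mm from the collar's face along the axis. A round core of radius 12 mm reaches 36 mm from the collar, 6 mm beyond the ribs, then tapers as a cone to radius 5 mm at the tip, which guides the hub. If teeth and ribs do not match, the hub stops with its underside 30 mm from the collar.
- stand: The fixed dark steel stand with the green gearbox (footprint 240 by 180 mm, to about 190 mm high). Origin on the bench; z up. The collar's centre is at (-20, 0, 160) mm in this frame.
- vise: A grey drill-press vise, 150 by 70 mm and 58 mm high, with its screw handle sticking out to 105 mm on its -x side, standing on the bench on the other side of the gearbox from the lever; not to be moved. Origin: centre of the underside.
- oil: A white plastic oil bottle, 64 mm diameter, 170 mm tall, beyond the gearbox; not to be moved. Origin: centre of the underside.
- spanner: A steel spanner, 190 mm long, lying flat between robot and gearbox; not to be moved. Origin: at its middle.
- block: A wooden block 120 by 50 by 45 mm, beyond the gearbox; not to be moved. Origin: centre of the underside.
Not all that is in view belongs to the job. Leave any blue, red or turquoise look-alike of the lever alone.

How it is judged:
By the outcome, as a careful person would: the job done as asked, in the order asked, and still so for the second after the job is handed in, with the robot touching nothing.
It also fails if it takes over 58 s, if anything falls off the work surface, if the arm or the gripper's body presses on something with over 40 N, if the wrist force passes 120 N, or if a joint passes its speed limit or range.

## Robot

A 6-joint arm with a two-finger parallel gripper is mounted at the origin on the work surface. World frame = base frame: x ahead of the robot, y to its left, z up, the work surface at z = 0. Lengths are in m, angles in degrees, forces in N, time in s.
With the tool pointing down it reaches from about 0.35 to 0.875 m from the base axis. Payload 4.2 kg.
Tool frame: the origin (TCP) lies at the centre of the arm's flange, where the gripper is bolted on; the fingertips stand 182 mm ahead of it and the grasp point (between the pads) lies 164 mm ahead of it (r.nose_length is the distance from the TCP to the fingertips, in m); z points along the fingers, y is the line along which they close (so a half turn about z gives the same grasp; the last joint's range is limited). The gripper opens to 87 mm and grips with 3 to 60 N. Pads are 19 mm wide; open, the fingers measure 117 mm over their backs; the gripper's body (75 mm by 190 mm) begins 51 mm behind the grasp point.
Start: joints at [-61.387, 22.042, 0.453, 0, -68.411, -14.817], TCP at [0.149, -0.607, 0.405] pointing down, gripper open.
Joint ranges: [-179.83, 179.83], [-69.29, 118.12], [-61.27, 80.66], [-181.25, 117.63], [-171.15, -9.14], [-177.46, 177.46]. Speed limits (degrees/s): [159.86, 159.86, 180, 180, 180, 180].

## Interface

Orientations are given as a 3x3 rotation matrix whose columns are the frame's x, y, z axes.
In Python, from station import r, vision gives the robot as it stands. The module is installed in compiled form; this text tells all that it offers.
- The arm moves only by the shell command python3 -m creep 'ROWS'. ROWS is JSON, a list of rows, each a list of 7 numbers: the opening, from -1 (shut) to 1 (fully open), then the shift along the tool's x, y, z in mm, then the turn, a rotation vector about the tool's x, y, z in degrees. A call has 1 to 8 rows; each row is the pose to reach, as a shift and turn from the pose commanded when the call began, along the tool's axes at that moment; what a row does not reach only later rows make up. A row lasts 1/12 s, in which the tool goes at most 41.7 mm and 7.16 degrees, less where a joint would pass 70% of its speed; a pose out of reach is approached as far as the arm can. A call with a gripper value outside its range is refused whole. The fingers move at their own pace and stop on an object; the grip force is fixed at half the most. Time passes only in rows, so rows that repeat a pose let the fingers close. It gives the time, the measured TCP pose, the force, the opening and the grip force at its end, in the units of the state.
- r.sense(): the state, without advancing time (a new reading comes with each control period).
- vision.capture(name): name is "side" or "top" or "wrist"; returns (picture, depth): 480x640x3 uint8, red, green, blue; 480x640 float32, m along the optical axis (not along the pixel's ray), 0 where there is no reading.
- vision.camera_model(name): a dict with "vertical_fov" (degrees; the focal length in pixels is half the picture's height over the tangent of half this angle, whatever the lens; pixels are square), "cx", "cy" (the principal point, pixels), "extrinsics" (4x4, takes a point from camera to world coordinates); the wrist camera has in their place "mount" (4x4, takes a point from camera to tool coordinates, whose origin is the TCP and whose axes are the flange's). Camera axes: x right, y down, z forward; pixel columns grow to the right and rows downward; lengths in m; the calibration is good to about 2 mm. A picture is of the moment at which its call begins: read the wrist's pose just before it. camera_model takes no time and is no camera call.
- r.finish_job(): hands the job in; it is judged then, once.
Trained networks look in the newest picture that a camera, given by its name, has taken for a name from the list of things; names that differ only in an ending like _2 or _b are one class to them, and where a whole thing is asked for, a point or a joint stands for the part that bears it (a point fixed in the world has none). Each returns a list of dicts, best first, with "conf" (0 to 1); they miss things now and then, are a little off and sometimes report something else, mostly with a low value. They report only what shows in the picture. A call takes as long as a camera call. They do not tell look-alikes from the thing itself.
- vision.find_in(camera, thing): "uv" ([column, row] in pixels, amid what is visible of it).
- vision.cut_out(camera, thing): "region" (480x640 bool, what is visible of it) and "uv" ([column, row] in pixels, amid what is visible of it).
The state is a dict: "time_s": time; "joints": joint angles; "joint_velocities": joint speeds; "effort": joint torques, N m; "tcp_pos": TCP position; "ee_rot": TCP orientation; "wrist_force": force on the tool from outside, world axes, zero at the start; "moment": the same for the moment, N m; "gripper_width": opening from 0.0 (shut) to 1.0 (fully open); "gripper_force": force on a finger pad.
Only numpy, scipy, OpenCV 4.12 (cv2) and the standard library are available. Lean on these libraries where they do the work, as an engineer would, in place of code of your own. Each camera call takes 0.05 s, during which the arm holds its last target. There are 200 camera calls.

## Working session

There is one attempt and no reset: what is moved stays moved. The work goes in short steps, Python scripts to look and compute and a shell command to move; the robot and the scene stay as the last step left them, time stands still between calls to the robot, and variables do not carry over. Pictures are saved under pics/ and viewed, at most 10 in all, crops included, and the job is handed in when it is done.

```bash
mkdir -p pics
cat > h.py <<'E'
import numpy as np, cv2
from station import r, vision
def cam(n,s=None):
    m=vision.camera_model(n); f=240/np.tan(np.radians(m["vertical_fov"]/2))
    if n=="wrist":
        s=s or r.sense(); T=np.eye(4); T[:3,:3]=s["ee_rot"]; T[:3,3]=s["tcp_pos"]; E=T@np.array(m["mount"])
    else: E=np.array(m["extrinsics"])
    return f,m["cx"],m["cy"],E
def world(c,u,v,d):
    f,cx,cy,E=c
    p=np.stack([(np.asarray(u)-cx)/f*d,(np.asarray(v)-cy)/f*d,d*np.ones_like(u,dtype=float),np.ones_like(u,dtype=float)],-1)
    return (p@E.T)[...,:3]
def proj(c,P):
    f,cx,cy,E=c; p=np.linalg.inv(E)@np.append(P,1); return np.array([cx+f*p[0]/p[2],cy+f*p[1]/p[2]])
def pts(c,depth,mask=None):
    v,u=np.nonzero((depth>0) if mask is None else mask&(depth>0)); return world(c,u,v,depth[v,u].astype(float)),u,v
np.set_printoptions(precision=4,suppress=True)
E
python3 - <<'E'
from h import *
for n in ["top","side"]:
    c=cam(n); p,d=vision.capture(n); cv2.imwrite(f"pics/{n}0.png",p[...,::-1]); np.savez(f"{n}0.npz",p=p,d=d)
    print(n,c[0],c[3])
    for t in ["lever","lever_hub_top","lever_arm","collar","shaft_end","rib_ends","stand"]:
        for o in vision.find_in(n,t)[:4]:
            u,v=o["uv"]; dd=float(d[int(v),int(u)]); print(t,round(o["conf"],2),np.round(o["uv"]),world(c,u,v,dd))
E
```

```text
top 551.8463567926595 [[-0.0035 -0.9843  0.1767  0.2239]
 [-1.      0.0027 -0.0048  0.0843]
 [ 0.0043 -0.1767 -0.9843  1.5368]
 [ 0.      0.      0.      1.    ]]
lever 0.89 [186. 169.] [0.6822 0.4401 0.0286]
lever 0.83 [194. 326.] [ 0.2415  0.4075 -0.0037]
lever 0.82 [169. 240.] [0.478  0.479  0.0305]
lever 0.66 [235. 243.] [0.4692 0.2976 0.0177]
lever_hub_top 0.81 [231. 242.] [0.4688 0.3078 0.034 ]
lever_hub_top 0.67 [190. 327.] [0.2388 0.411  0.0289]
lever_hub_top 0.65 [170. 237.] [0.4831 0.476  0.0367]
lever_arm 0.9 [187. 166.] [0.69   0.4381 0.0301]
lever_arm 0.86 [188. 323.] [0.2494 0.4175 0.0307]
lever_arm 0.78 [234. 244.] [0.4657 0.2994 0.0343]
lever_arm 0.62 [170. 236.] [0.4891 0.475  0.0328]
collar 0.59 [328. 195.] [0.5652 0.0438 0.1857]
shaft_end 0.79 [327. 197.] [0.5588 0.046  0.1895]
shaft_end 0.46 [233. 247.] [0.4571 0.3018 0.0319]
rib_ends 0.97 [328. 193.] [0.5696 0.0429 0.1907]
stand 0.66 [324. 199.] [0.5542 0.0523 0.1874]
side 449.752406011836 [[ 0.9484 -0.2213  0.2271  0.1761]
 [-0.317  -0.6452  0.6952 -0.7502]
 [-0.0073 -0.7313 -0.682   0.9904]
 [ 0.      0.      0.      1.    ]]
lever 0.94 [343. 194.] [0.6794 0.4322 0.026 ]
lever 0.69 [287. 201.] [0.4796 0.4638 0.0225]
lever 0.69 [251. 223.] [0.3329 0.3763 0.0348]
lever 0.58 [295. 232.] [0.4579 0.2873 0.0342]
lever_hub_top 0.93 [286. 200.] [0.4803 0.4679 0.0269]
lever_hub_top 0.68 [299. 233.] [0.4722 0.2928 0.0198]
lever_hub_top 0.61 [342. 194.] [0.6721 0.425  0.0329]
lever_hub_top 0.57 [250. 223.] [0.3314 0.3768 0.0348]
lever_arm 0.87 [294. 234.] [0.4556 0.2907 0.0248]
lever_arm 0.66 [346. 193.] [0.6905 0.4337 0.0284]
lever_arm 0.62 [285. 195.] [ 0.4923  0.5346 -0.005 ]
lever_arm 0.47 [251. 224.] [0.3329 0.3756 0.0293]
collar 0.72 [359. 250.] [0.5598 0.0248 0.164 ]
shaft_end 0.8 [362. 248.] [0.5664 0.0264 0.166 ]
rib_ends 0.62 [359. 249.] [0.5592 0.0245 0.1678]
stand 0.76 [369. 274.] [ 0.567  -0.0287  0.1211]
```

Run:
```python
import cv2
p=cv2.imread("pics/top0.png")
cv2.imwrite("pics/top0c.png",cv2.resize(p[120:370,100:420],None,fx=2.4,fy=2.4,interpolation=cv2.INTER_CUBIC))
```

```text
(no output)
```

View pics/top0c.png

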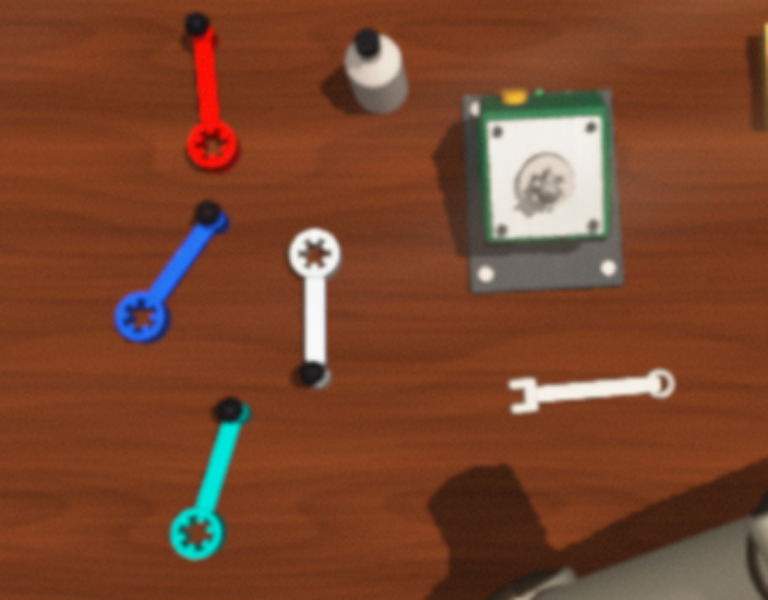

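The bare lever is at crop (315,255) for the hub and (313,373) for the knob, so its arm points towards the robot. The gearbox collar is at about (545,182), and the coloured levers are decoys.

```bash
cat > m1.py <<'E'
from h import *
s=r.sense(); print(s["tcp_pos"],s["time_s"]); print(np.array(s["ee_rot"]))
for n in ["top","side"]:
    z=np.load(f"{n}0.npz"); c=cam(n); P,u,v=pts(c,z["d"]); col=z["p"][v,u].astype(float)
    # lever: light, unsaturated, in box
    sat=col.max(1)-col.min(1)
    m=(abs(P[:,0]-.43)<.14)&(abs(P[:,1]-.3)<.06)&(P[:,2]>.012)&(sat<40)&(col.max(1)>110)
    L=P[m]; 
    q=L[(L[:,2]<.05)]; ct,_=cv2.fitEllipse(q[:,:2].astype(np.float32))[:2]; d=cv2.fitLine(q[:,:2].astype(np.float32),cv2.DIST_HUBER,0,.01,.01).ravel()
    print(n,"lever n",m.sum(),"min",L.min(0),"max",L.max(0),"zmed",np.median(L[:,2]),"line",d, np.degrees(np.arctan2(d[1],d[0])))
    t=(L-L.mean(0))[:,:2]@d[:2]; print(np.ptp(t))
    # gearbox top: plane RANSAC
    g=(abs(P[:,0]-.57)<.12)&(abs(P[:,1]-.045)<.11)&(P[:,2]>.07)&(sat<40)&(col.max(1)>110)
    G=P[g]; rng=np.random.default_rng(0); best=(0,)
    for i in range(400):
        a,b,e=G[rng.choice(len(G),3,replace=False)]; nn=np.cross(b-a,e-a); 
        if np.linalg.norm(nn)<1e-5: continue
        nn/=np.linalg.norm(nn); k=abs((G-a)@nn)<.004
        if k.sum()>best[0]: best=(k.sum(),k)
    Q=G[best[1]]; cc=Q.mean(0); nn=np.linalg.svd(Q-cc,full_matrices=False)[2][2]; nn*=np.sign(nn[2])
    print("plane",best[0],len(G),cc,nn)
    h=(G-cc)@nn
    for lo,hi in [(.015,.03),(.03,.08)]:
        K=G[(h>lo)&(h<hi)]; 
        if len(K): print(lo,len(K),K.mean(0),np.median(h[(h>lo)&(h<hi)]))
E
python3 m1.py
```

```text
[ 0.1491 -0.6069  0.4048] 0.8
[[-0.9711 -0.2385  0.0001]
 [-0.2385  0.9711 -0.0001]
 [-0.     -0.0001 -1.    ]]
top lever n 554 min [0.3627 0.2805 0.012 ] max [0.5442 0.3362 0.0666] zmed 0.033052232711717755 line [0.9989 0.0473 0.4739 0.3057] 2.7138844
0.18148436730925555
plane 1541 2518 [0.5796 0.0432 0.1442] [-0.5113 -0.0396  0.8585]
0.015 270 [0.5715 0.0432 0.1626] 0.0197245137016865
0.03 129 [0.5555 0.0429 0.189 ] 0.05144866167323338
side lever n 244 min [0.3639 0.2775 0.0228] max [0.5436 0.3321 0.0384] zmed 0.03109928429498432 line [0.9988 0.0489 0.4651 0.3017] 2.8021083
0.17971157387532188
plane 1098 1307 [0.5803 0.0332 0.1425] [-0.5003 -0.0161  0.8657]
0.015 128 [0.5739 0.0286 0.1607] 0.0188707447853331
0.03 37 [0.5537 0.0356 0.1896] 0.05157632211772584
```

View pics/side0.png

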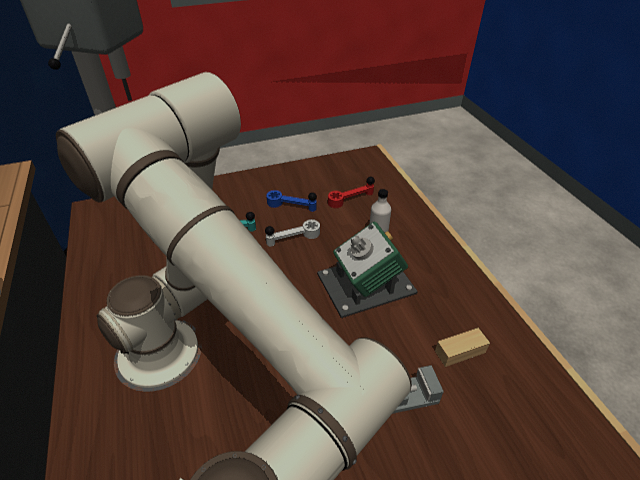

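The side view shows the bare lever at about (300,232) and the gearbox shaft at about (360,245), with the path over the spanner free.

```bash
cat >> h.py <<'E'
from scipy.spatial.transform import Rotation as Ro
def frame(z,x):  # tool R from z and approx x
    z=np.array(z,float)/np.linalg.norm(z); x=np.array(x,float); x=x-z*(x@z); x/=np.linalg.norm(x); return np.stack([x,np.cross(z,x),z],1)
def delta(pos,R,s=None):
    s=s or r.sense(); R0=np.array(s["ee_rot"]); d=R0.T@(np.array(pos)-s["tcp_pos"])*1e3
    w=Ro.from_matrix(R0.T@R).as_rotvec(degrees=True); print("shift",np.round(d,1),"turn",np.round(w,2));
E
python3 - <<'E'
from h import *
print(vision.camera_model("wrist"))
n=np.array([-.505,-.03,.862]); C=np.array([.5715,.042,.1626])
R=frame(-n,[-.862,-.05,-.505])
M=np.array(vision.camera_model("wrist")["mount"]); 
# camera at: tip + .. place so the optical axis passes shaft end at 0.3
tip=C+.04*n; oc=M[:3,2]
p=tip-R@(M[:3,3]+M[:3,2]*.30); print("view TCP",p); print(R)
delta([.40,-.25,.42],np.array(r.sense()["ee_rot"])); delta(p,R)
E
```

```text
{'vertical_fov': 63.94946841097902, 'cx': 312.6611597536099, 'cy': 238.79017025505055, 'mount': array([[-0.0002, -0.9637, -0.2671,  0.0747],
       [ 1.    , -0.0007,  0.0015,  0.0005],
       [-0.0016, -0.2671,  0.9637,  0.0191],
       [ 0.    ,  0.    ,  0.    ,  1.    ]])}
view TCP [0.3909 0.0303 0.4601]
[[-0.861  -0.0583  0.5053]
 [-0.0499  0.9983  0.03  ]
 [-0.5062  0.0006 -0.8624]]
shift [-328.8  286.8  -15.2] turn [0. 0. 0.]
shift [-386.8  561.2  -55.4] turn [  2.74 -30.32  10.22]
```

```bash
python3 -m creep '[[1,-200,175,-15,0,0,0],[1,-200,175,-15,0,0,0],[1,-200,175,-15,0,0,0],[1,-200,175,-15,0,0,0],[1,-200,175,-15,0,0,0],[1,-200,175,-15,0,0,0],[1,-330,290,-20,0,0,0],[1,-330,290,-20,0,0,0]]'; python3 -m creep '[[1,-90,80,-10,1,-7,2],[1,-90,80,-10,1,-14,5],[1,-90,210,-30,2,-20,7],[1,-100,240,-30,3,-30,10],[1,-110,240,-35,3,-30,10],[1,-110,300,-40,3,-30,10],[1,-110,300,-40,3,-30,10],[1,-110,300,-40,3,-30,10]]'
python3 - <<'E'
from h import *
delta([.3909,.0303,.4601],np.array([[-0.861,-0.0583,0.5053],[-0.0499,0.9983,0.03],[-0.5062,0.0006,-0.8624]])); print(r.sense()["joints"])
E
```

```text
time_s: 1.47
tcp_pos: [0.3403, -0.3322, 0.422]
ee_rot: [[-0.971, -0.238, 0.001], [-0.238, 0.971, -0.001], [-0.001, -0.001, -1.0]]
wrist_force: [2.1, -0.1, -0.4]
gripper_width: 1.005
gripper_force: 0.0
time_s: 2.13
tcp_pos: [0.3755, -0.0329, 0.4599]
ee_rot: [[-0.863, -0.061, 0.502], [-0.055, 0.998, 0.026], [-0.503, -0.005, -0.864]]
wrist_force: [1.0, -1.3, 0.2]
gripper_width: 1.001
gripper_force: 0.0
shift [-16.8  62.2   9.2] turn [-0.19 -0.21  0.26]
[  22.499   -12.6161  -38.6675   16.4549  -36.3277 -119.8617]
```

```bash
python3 -m creep '[[1,-17,62,9,0,0,0],[1,-17,62,9,0,0,0],[1,-17,62,9,0,0,0],[1,-17,62,9,0,0,0]]'
cat > m2.py <<'E'
from h import *
s=r.sense(); c=cam("wrist",s); p,d=vision.capture("wrist"); np.savez("w1.npz",p=p,d=d,E=c[3])
P,u,v=pts(c,d); col=p[v,u].astype(float)
for t in ["shaft_end","rib_ends","collar"]:
    for o in vision.find_in("wrist",t)[:2]: print(t,o["conf"],o["uv"])
g=(abs(P[:,0]-.57)<.12)&(abs(P[:,1]-.04)<.11)&(P[:,2]>.07)&(np.ptp(col,axis=1)<45)
G=P[g]; rng=np.random.default_rng(0); best=(0,)
for i in range(300):
    a,b,e=G[rng.choice(len(G),3,replace=False)]; nn=np.cross(b-a,e-a)
    if np.linalg.norm(nn)<1e-5: continue
    nn/=np.linalg.norm(nn); k=abs((G-a)@nn)<.003
    if k.sum()>best[0]: best=(k.sum(),k)
Q=G[best[1]]; cc=Q.mean(0); n=np.linalg.svd(Q-cc,full_matrices=False)[2][2]; n*=np.sign(n[2])
print("plane",best[0],len(G),cc,n)
rect=cv2.minAreaRect
# rectify: view along n, in plane at rib end height and collar height
x=np.array([np.sqrt(1-0),0,0]); x=x-n*(x@n); x/=np.linalg.norm(x); y=np.cross(n,x)
B=Q-cc; r2=cv2.minAreaRect((np.c_[B@x,B@y]*1e3).astype(np.float32)); print("rect",r2)
out=[]
for hh in (.022,.052):
    a=(np.arange(300)-150)*.0003; Y,X=np.meshgrid(a,a,indexing="ij")
    W=cc-n*0+hh*n; W=W[None,None]+0*X[...,None]; 
    W=W+(X[...,None]*x+Y[...,None]*y); q=np.concatenate([W,np.ones(W.shape[:2]+(1,))],-1)@np.linalg.inv(c[3]).T
    U=c[1]+c[0]*q[...,0]/q[...,2]; V=c[2]+c[0]*q[...,1]/q[...,2]
    out.append(cv2.remap(p,U.astype(np.float32),V.astype(np.float32),cv2.INTER_CUBIC))
h=(P-cc)@n; 
for lo,hi in [(.012,.026),(.026,.049),(.049,.056),(.056,.075)]:
    k=g&(h>lo)&(h<hi); K=P[k]-cc; 
    if k.sum()>5: print(lo,k.sum(),np.median(h[k]),"xy mm",(K@x).mean()*1e3,(K@y).mean()*1e3, "rng",(K@x).min()*1e3,(K@x).max()*1e3,(K@y).min()*1e3,(K@y).max()*1e3)
cv2.imwrite("pics/w1r.png",np.hstack(out)[...,::-1]); 
cv2.imwrite("pics/w1.png",p[...,::-1])
E
python3 m2.py
```

```text
time_s: 2.47
tcp_pos: [0.392, 0.0297, 0.4595]
ee_rot: [[-0.864, -0.063, 0.5], [-0.058, 0.998, 0.027], [-0.501, -0.005, -0.866]]
wrist_force: [0.3, -0.5, -0.8]
gripper_width: 1.002
gripper_force: 0.0
shaft_end 0.72 [312.8, 222.8]
rib_ends 0.57 [312.3, 221.8]
collar 0.9 [317.8, 220.1]
collar 0.6 [588.7, 88.6]
plane 14127 25429 [0.5716 0.0427 0.1416] [-0.4977 -0.0241  0.867 ]
rect ((3.8887100219726562, 3.2211990356445312), (144.3658447265625, 128.0959014892578), 3.21035099029541)
0.012 2350 0.019044743279516732 xy mm 0.26461234244105875 -0.48681603779599897 rng -25.178291338362115 34.230554299167785 -29.473152658073968 29.389348019111736
0.026 478 0.04208104421437929 xy mm 1.2935594092432543 -1.1967616045804823 rng -13.580842582601981 22.565659021432776 -17.20819259676897 16.975288357170513
0.049 255 0.0499286091750006 xy mm 1.5803772053413199 0.43564632313024626 rng -13.10464746428482 22.75191849515725 -15.568142551858047 16.384354808503
0.056 481 0.05981374836454101 xy mm 2.774685706333486 -0.2841698945619822 rng -7.353864628378064 15.486903147118579 -11.092898071760642 10.728834638215465
```

View pics/w1r.png

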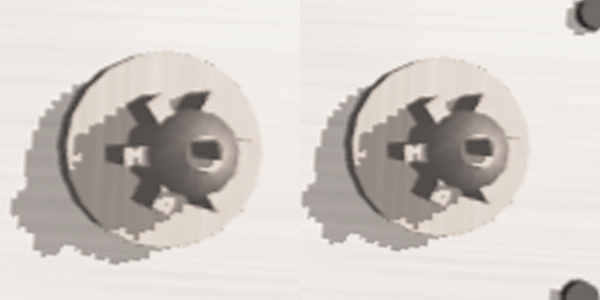

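View pics/w1.png

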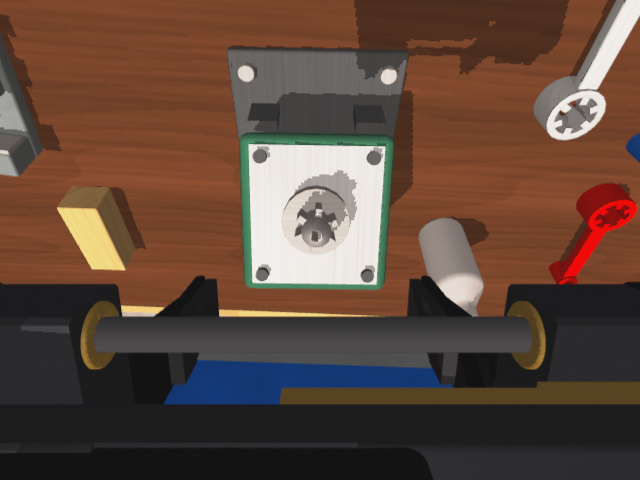

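The rectified view shows the collar centred at about (164,150) in the left panel. In the right panel, one bright rib end points left at (414,152) and another sits at (441,198), so a rib points nearly straight downhill. I'll take one closer look square along the axis.

Run:
```python
from h import *
n=np.array([-.4985,-.026,.8665]); n/=np.linalg.norm(n)
cc=np.array([.5716,.0427,.1416]); x=np.array([1.,0,0]); x-=n*(x@n); x/=np.linalg.norm(x); y=np.cross(n,x)
C=cc+.0043*x+.022*n; print("C",C)
M=np.array(vision.camera_model("wrist")["mount"])
yaw=np.array([-n[0],-n[1],0]); xc=yaw-n*(yaw@n); xc/=np.linalg.norm(xc)
# camera: z=-n, y axis (image down)=+xc, x = y cross z
Rc=np.stack([np.cross(xc,-n),xc,-n],1)
ribs=C+.03*n; camp=ribs+.2*n+.025*xc
R=Rc@M[:3,:3].T; p=camp-R@M[:3,3]
print(p); print(R); delta(p,R)
tip=p+.182*R[:,2]; print("tips rel collar: along n",(tip-C)@n,"xc",(tip-C)@xc)
```

```text
C [0.5644 0.0421 0.1628]
[0.5384 0.0405 0.411 ]
[[-0.9669 -0.0527  0.2496]
 [-0.0513  0.9986  0.012 ]
 [-0.2498 -0.0012 -0.9683]]
shift [-102.7    4.2  115.7] turn [-0.06 15.61  0.41]
tips rel collar: along n 0.05269717218827816 xc 0.05276691026393258
```

```bash
python3 -m creep '[[1,-35,2,35,0,6,0],[1,-65,4,70,0,12,0],[1,-103,4,116,0,15.6,0.4],[1,-103,4,116,0,15.6,0.4],[1,-103,4,116,0,15.6,0.4],[1,-103,4,116,0,15.6,0.4],[1,-103,4,116,0,15.6,0.4]]'
cat > m3.py <<'E'
from h import *
s=r.sense(); c=cam("wrist",s); p,d=vision.capture("wrist"); np.savez("w2.npz",p=p,d=d,E=c[3])
print(s["wrist_force"])
n=np.array([-.4985,-.026,.8665]); n/=np.linalg.norm(n); C=np.array([.5644,.0421,.1628])
P,u,v=pts(c,d); h=(P-C)@n; x=np.array([1.,0,0]); x-=n*(x@n); x/=np.linalg.norm(x); y=np.cross(n,x)
X=(P-C)@x*1e3; Y=(P-C)@y*1e3; rr=np.hypot(X,Y)
k=(rr<75)&(abs(h+.022)<.004); A=np.c_[P[k]-P[k].mean(0)]; nn=np.linalg.svd(A,full_matrices=False)[2][2]; print("normal",nn*np.sign(nn[2]),"h",h[k].mean(),k.sum())
def circ(X,Y):
    A=np.c_[2*X,2*Y,np.ones(len(X))]; q=np.linalg.lstsq(A,X*X+Y*Y,rcond=None)[0]; return q[0],q[1],np.sqrt(q[2]+q[0]**2+q[1]**2)
k=(rr<36)&(abs(h)<.005); print("collar h",np.median(h[k]))
(hx,hy),rad=cv2.minEnclosingCircle(np.c_[X[k],Y[k]].astype(np.float32)); print("collar circle",hx,hy,rad)
k=(rr<25)&(abs(h-.030)<.004); print("rib pts",k.sum(),np.median(h[k]))
k2=(rr<25)&(h>.037); print("cone",k2.sum(),X[k2].mean(),Y[k2].mean(),h[k2].max()); 
hc=(rr<14)&(h>.02); 
Xr,Yr=X[k]-hx,Y[k]-hy; R=np.hypot(Xr,Yr); a=np.degrees(np.arctan2(Yr,Xr)); q=(R>13)&(R<20)
print("rib angle mod60", np.degrees(np.angle(np.exp(6j*np.radians(a[q])).mean()))/6, q.sum(), abs(np.exp(6j*np.radians(a[q])).mean()))
print(np.histogram(a[q],bins=np.arange(-180,181,10))[0])
def rect(hh,S=500,res=.00012):
    g=(np.arange(S)-S/2)*res; Yg,Xg=np.meshgrid(g,g,indexing="ij")
    W=C+hh*n+Xg[...,None]*x+Yg[...,None]*y; Q=np.concatenate([W,np.ones(W.shape[:2]+(1,))],-1)@np.linalg.inv(c[3]).T
    return cv2.remap(p,(c[1]+c[0]*Q[...,0]/Q[...,2]).astype(np.float32),(c[2]+c[0]*Q[...,1]/Q[...,2]).astype(np.float32),cv2.INTER_CUBIC)
cv2.imwrite("pics/w2r.png",rect(.03)[...,::-1])
E
python3 m3.py
```

```text
time_s: 3.25
tcp_pos: [0.5386, 0.0404, 0.4105]
ee_rot: [[-0.967, -0.052, 0.249], [-0.051, 0.999, 0.01], [-0.249, -0.003, -0.968]]
wrist_force: [0.2, 0.1, -0.6]
gripper_width: 0.995
gripper_force: 0.0
[ 0.1549  0.0847 -0.5606]
normal [-0.498  -0.0254  0.8668] h -0.022027042448465147 29127
collar h -0.0027502766217885003
collar circle 0.559360682964325 0.05906116962432861 29.962696075439453
rib pts 790 0.027507890210272633
cone 736 1.316240467589695 0.03593543714556051 0.04531681537740319
rib angle mod60 -2.9872894530087257 540 0.8406412827849387
[30  0  0  0  8 51 33  0  0  0 11 50 33  0  0  0 11 47 28  0  0  0 16 44
 31  0  0  0 15 45 30  0  0  0  8 49]
```

View pics/w2r.png

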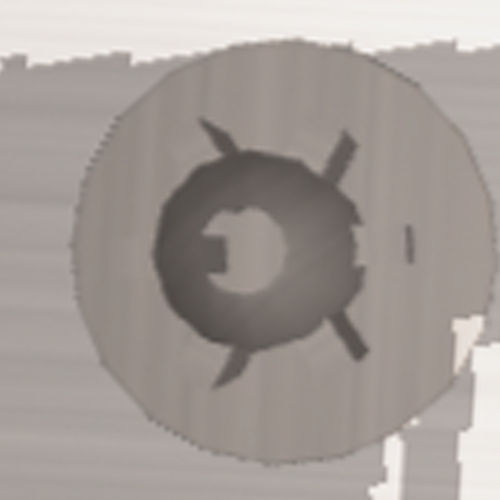

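The closer view shows the collar centred at about (285,250), with the ribs clear. The depth data gives a rib direction of −3.0° modulo 60, with a strong peak. Next is hovering over the lever.

Run:
```python
from h import *
a=np.radians(182.7)
delta([.40,.3045,.36],frame([0,0,-1],[np.cos(a),np.sin(a),0]))
```

```text
shift [132.7 271.1  17.9] turn [-0.1  14.5   0.36]
```

```bash
python3 -m creep '[[1,0,0,-40,0,0,0],[1,0,40,-50,0,4,0],[1,30,100,-40,0,8,0],[1,40,200,-20,0,14,0],[1,60,200,0,0,14.5,0],[1,133,271,18,0,14.5,0.4],[1,133,271,18,0,14.5,0.4],[1,133,271,18,0,14.5,0.4]]';python3 - <<'E'
from h import *
a=np.radians(182.7)
delta([.40,.3045,.36],frame([0,0,-1],[np.cos(a),np.sin(a),0])); print(r.sense()["joints"])
E
```

```text
time_s: 3.97
tcp_pos: [0.4147, 0.2835, 0.3721]
ee_rot: [[-0.999, -0.047, 0.002], [-0.047, 0.999, 0.001], [-0.002, 0.001, -1.0]]
wrist_force: [0.6, 0.0, -0.4]
gripper_width: 1.001
gripper_force: 0.0
shift [13.7 21.7 12.1] turn [0.04 0.1  0.02]
[  52.9187   11.7002  -19.3539    0.0612  -58.8526 -140.2333]
```

```bash
python3 -m creep '[[1,14,22,12,0,0,0],[1,14,22,12,0,0,0],[1,14,22,12,0,0,0]]'
cat > m4.py <<'E'
from h import *
s=r.sense(); c=cam("wrist",s); p,d=vision.capture("wrist"); np.savez("w3.npz",p=p,d=d,E=c[3]); cv2.imwrite("pics/w3.png",p[...,::-1])
P,u,v=pts(c,d); col=p[v,u].astype(float); sat=np.ptp(col,axis=1)
k=(P[:,0]>.34)&(P[:,0]<.57)&(abs(P[:,1]-.305)<.05)&(P[:,2]>.02)&(P[:,2]<.05)&(sat<50)
print(k.sum(),P[k].min(0),P[k].max(0))
hub=k&(P[:,0]>.48); arm=k&(P[:,0]<.475)&(P[:,0]>.40)&(P[:,2]>.024)
top=np.median(P[hub&(P[:,2]>.03)][:,2]); (hx,hy),R=cv2.minEnclosingCircle(P[hub&(abs(P[:,2]-top)<.004)][:,:2].astype(np.float32)); print("hub",hx,hy,R,top)
L=cv2.fitLine(P[arm][:,:2].astype(np.float32),cv2.DIST_HUBER,0,.01,.01).ravel(); print("arm",L,np.degrees(np.arctan2(L[1],L[0])),"z",np.median(P[arm][:,2]),np.ptp(P[arm&(abs(P[:,0]-.45)<.01)][:,1]))
print("to hub", np.degrees(np.arctan2(hy-L[3],hx-L[2])))
H=P[hub]; rr=np.hypot(H[:,0]-hx,H[:,1]-hy); aa=np.arctan2(H[:,1]-hy,H[:,0]-hx); q=(rr>.0145)&(rr<.0185)&(H[:,2]>top-.004)
e=np.exp(6j*aa[q]).mean(); print("teeth mod60",np.degrees(np.angle(e))/6,abs(e),q.sum())
E
python3 m4.py
```

```text
time_s: 4.22
tcp_pos: [0.4003, 0.3046, 0.36]
ee_rot: [[-0.999, -0.051, 0.0], [-0.051, 0.999, -0.001], [-0.0, -0.001, -1.0]]
wrist_force: [0.3, 0.5, 0.2]
gripper_width: 1.002
gripper_force: 0.0
3387 [0.3606 0.2807 0.0201] [0.5417 0.3354 0.0387]
hub 0.5105652809143066 0.3064548373222351 0.03167486935853958 0.03625278443250493
arm [0.9994 0.0338 0.4362 0.3055] 1.9342296 z 0.03268139336326359 0.019726231434231523
to hub 0.75442195
teeth mod60 4.545235248701085 0.5460181101507181 109
```

View pics/w3.png

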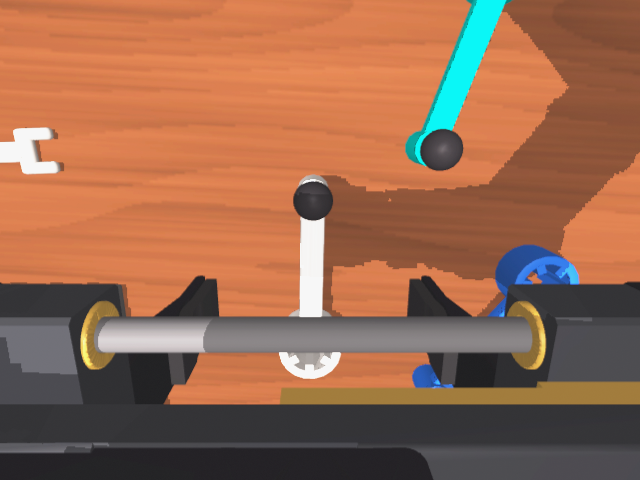

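The arm and knob lie centred between the fingers: knob (313,200), hub (310,355) partly behind the gripper rod. The arm's top measures z ≈ 32.7 mm, which agrees with the text.

Run:
```python
from h import *
a=np.radians(182.3)
delta([.462,.3064,.189],frame([0,0,-1],[np.cos(a),np.sin(a),0]))
```

```text
shift [-60.7  -0.7 171.6] turn [-0.02  0.07  0.51]
```

```bash
python3 -m creep '[[1,-30,-1,30,0,0,0.5],[1,-61,-1,60,0,0,0.5],[1,-61,-1,100,0,0,0.5],[1,-61,-1,140,0,0,0.5],[1,-61,-1,160,0,0,0.5],[1,-61,-1,171,0,0,0.5],[1,-61,-1,171,0,0,0.5],[1,-61,-1,171,0,0,0.5]]' && python3 -m creep '[[-1,0,0,0,0,0,0],[-1,0,0,0,0,0,0],[-1,0,0,0,0,0,0],[-1,0,0,0,0,0,0],[-1,0,0,0,0,0,0],[-1,0,0,0,0,0,0],[-1,0,0,0,0,0,0],[-1,0,0,0,0,0,0]]'
```

```text
time_s: 4.93
tcp_pos: [0.4636, 0.306, 0.1895]
ee_rot: [[-0.999, -0.038, 0.002], [-0.038, 0.999, -0.0], [-0.002, -0.0, -1.0]]
wrist_force: [0.3, -0.3, 0.8]
gripper_width: 1.001
gripper_force: 0.0
time_s: 5.6
tcp_pos: [0.4627, 0.3061, 0.1882]
ee_rot: [[-0.999, -0.039, -0.0], [-0.039, 0.999, -0.002], [0.0, -0.002, -1.0]]
wrist_force: [-0.2, 0.6, 0.1]
gripper_width: 0.476
gripper_force: 0.0
```

```bash
python3 -m creep '[[-1,0,0,0,0,0,0],[-1,0,0,0,0,0,0],[-1,0,0,0,0,0,0],[-1,0,0,0,0,0,0],[-1,0,0,0,0,0,0],[-1,0,0,0,0,0,0],[-1,0,0,0,0,0,0],[-1,0,0,0,0,0,0]]' && python3 -m creep '[[-1,0,0,0,0,0,0],[-1,0,0,-5,0,0,0],[-1,0,0,-15,0,0,0],[-1,0,0,-35,0,0,0],[-1,0,0,-65,0,0,0],[-1,0,0,-100,0,0,0],[-1,0,0,-130,0,0,0],[-1,0,0,-140,0,0,0]]'
cat > goal.py <<'E'
from h import *
import sys
n=np.array([-.498,-.0254,.8668]); n/=np.linalg.norm(n); C=np.array([.5644,.0421,.1628])
x=np.array([1.,0,0]); x-=n*(x@n); x/=np.linalg.norm(x); y=np.cross(n,x); C=C+.0006*x
a=np.radians(177.0+float(sys.argv[2]) if len(sys.argv)>2 else 177.0); lx=np.cos(a)*x+np.sin(a)*y
R=frame(-n,lx); h=float(sys.argv[1])/1e3   # h = hub underside height over collar
gx,gz=.052,.025
p=C+n*(h+gz+.164)+lx*gx; print("TCP",p); print(R); delta(p,R)
s=r.sense(); g=np.array(s["tcp_pos"])+.164*np.array(s["ee_rot"])[:,2]; o=g-np.array(s["ee_rot"])[:,0]*gx+np.array(s["ee_rot"])[:,2]*gz
print("hub now h,x,y mm",(o-C)@n*1e3,(o-C)@x*1e3,(o-C)@y*1e3,"F_n",np.array(s["wrist_force"])@n,s["wrist_force"],s["moment"],s["time_s"],s["joints"])
E
python3 goal.py 80
```

```text
time_s: 6.27
tcp_pos: [0.4627, 0.306, 0.1881]
ee_rot: [[-0.999, -0.038, -0.0], [-0.038, 0.999, -0.002], [0.0, -0.002, -1.0]]
wrist_force: [0.1, -0.0, -0.9]
gripper_width: 0.228
gripper_force: 30.0
time_s: 6.93
tcp_pos: [0.4633, 0.3068, 0.3335]
ee_rot: [[-0.999, -0.04, 0.006], [-0.04, 0.999, 0.004], [-0.007, 0.004, -1.0]]
wrist_force: [0.7, 1.6, -4.9]
gripper_width: 0.226
gripper_force: 30.0
TCP [0.3859 0.0387 0.3705]
[[-0.866   0.0454  0.498 ]
 [ 0.0669  0.9974  0.0254]
 [-0.4956  0.0553 -0.8668]]
shift [  87.7 -264.7  -38.7] turn [ -1.58 -29.51   5.53]
hub now h,x,y mm 1.5083085209060987 -55.04547580400749 266.99783075402064 F_n -4.628442725066642 [ 0.7467  1.6056 -4.8636] [ 0.2114 -0.0906  0.0463] 6.9333 [  50.2581   18.8577  -15.4545    0.1437  -55.2624 -138.065 ]
```

```bash
python3 -m creep '[[-1,35,0,-20,0,-6,1],[-1,70,0,-45,0,-12,2],[-1,88,-20,-50,-1,-18,3],[-1,88,-55,-50,-1,-24,4],[-1,88,-95,-50,-1.5,-29.5,5.5],[-1,88,-135,-50,-1.5,-29.5,5.5],[-1,88,-175,-45,-1.5,-29.5,5.5],[-1,88,-195,-39,-1.5,-29.5,5.5]]'; python3 goal.py 80
```

```text
time_s: 7.6
tcp_pos: [0.3792, 0.1032, 0.3646]
ee_rot: [[-0.872, 0.052, 0.487], [0.066, 0.998, 0.012], [-0.486, 0.043, -0.873]]
wrist_force: [0.4, -0.9, -6.2]
gripper_width: 0.222
gripper_force: 30.0
TCP [0.3859 0.0387 0.3705]
[[-0.866   0.0454  0.498 ]
 [ 0.0669  0.9974  0.0254]
 [-0.4956  0.0553 -0.8668]]
shift [-12.9 -63.7  -2.7] turn [-0.79 -0.66  0.03]
hub now h,x,y mm 76.02038322354466 -11.972303386156979 61.79760102143631 F_n -5.578906860717054 [ 0.4346 -0.939  -6.214 ] [-0.2085  1.998  -0.1256] 7.6 [  35.9623   -4.293   -55.1138   48.9803  -21.4656 -172.9741]
```

```bash
python3 -m creep '[[-1,-4,-15,-2,-0.4,-0.3,0],[-1,-8,-30,-5,-0.8,-0.6,0],[-1,-11,-48,-5,-0.8,-0.7,0],[-1,-13,-64,-3,-0.8,-0.7,0],[-1,-13,-64,-3,-0.8,-0.7,0],[-1,-13,-64,-3,-0.8,-0.7,0]]'; python3 goal.py 80
```

```text
time_s: 8.1
tcp_pos: [0.3882, 0.0423, 0.372]
ee_rot: [[-0.865, 0.042, 0.5], [0.065, 0.997, 0.029], [-0.498, 0.058, -0.865]]
wrist_force: [-0.4, 1.0, -5.7]
gripper_width: 0.226
gripper_force: 30.0
TCP [0.3859 0.0387 0.3705]
[[-0.866   0.0454  0.498 ]
 [ 0.0669  0.9974  0.0254]
 [-0.4956  0.0553 -0.8668]]
shift [ 2.5 -3.7  0. ] turn [0.22 0.15 0.09]
hub now h,x,y mm 80.1807430977562 3.219885713265379 4.345039052041668 F_n -4.770131505799116 [-0.4032  1.0072 -5.7053] [-0.0922  1.9731  0.0073] 8.1 [  28.1932   -5.5574  -53.6432   41.3542  -18.614  -158.3188]
```

```bash
python3 -m creep '[[-1,2.5,-3.7,0,0.2,0.1,0],[-1,2.5,-3.7,0,0.2,0.1,0],[-1,2.5,-3.7,0,0.2,0.1,0]]'
cat > m5.py <<'E'
from h import *
import sys
tag=sys.argv[1]
n=np.array([-.498,-.0254,.8668]); n/=np.linalg.norm(n); C=np.array([.5644,.0421,.1628])
x=np.array([1.,0,0]); x-=n*(x@n); x/=np.linalg.norm(x); y=np.cross(n,x); C=C+.0006*x
s=r.sense(); R=np.array(s["ee_rot"]); o=np.array(s["tcp_pos"])+R[:,2]*.164-R[:,0]*.052-R[:,2]*.011
print("expected hub top (h,x,y)",(o-C)@n*1e3,(o-C)@x*1e3,(o-C)@y*1e3)
ims=[]
for c_ in ["top","side","wrist"]:
    c=cam(c_,s); p,d=vision.capture(c_); P,u,v=pts(c,d); q=(P-o)
    H=q@-R[:,2]*1e3; X=q@R[:,0]*1e3; Y=q@R[:,1]*1e3
    k=(abs(H)<4)&(np.hypot(X,Y)<40)&(X<18); 
    if k.sum()>8: print(c_,k.sum(),"Hmed",np.median(H[k]),"X",X[k].min(),X[k].max(),"Y",Y[k].min(),Y[k].max(),"circ",cv2.minEnclosingCircle(np.c_[X[k],Y[k]].astype(np.float32)))
    a=proj(c,o); print(c_,a); ims.append(cv2.resize(p,(800,600)) if c_=="wrist" else cv2.resize(cv2.getRectSubPix(p,(100,75),(float(a[0]),float(a[1]))),(400,300),interpolation=cv2.INTER_CUBIC))
cv2.imwrite(f"pics/{tag}.png",np.vstack([np.hstack(ims[:2]),cv2.resize(ims[2],(800,600))[:300]])[...,::-1])
E
python3 m5.py pre
```

```text
time_s: 8.35
tcp_pos: [0.3865, 0.0399, 0.3714]
ee_rot: [[-0.865, 0.041, 0.501], [0.063, 0.998, 0.028], [-0.498, 0.056, -0.865]]
wrist_force: [0.4, 0.0, -6.1]
gripper_width: 0.229
gripper_force: 30.0
expected hub top (h,x,y) 116.63849575438985 1.3984988877707367 1.7816444039200845
top 226 Hmed -0.2751050903006492 X -30.485021085799925 17.90090742832237 Y -25.805251509763703 28.800650790223056 circ ((-3.7436017990112305, 1.3865686655044556), 27.801498413085938)
top [329.9805 210.0824]
side 165 Hmed -1.561382150829961 X -27.973151553320523 17.817948462123393 Y -31.335157360534833 23.399771059866747 circ ((-0.6186193823814392, -3.9550328254699707), 28.12620735168457)
side [340.2435 220.7565]
wrist [312.1547 440.5578]
```

View pics/pre.png

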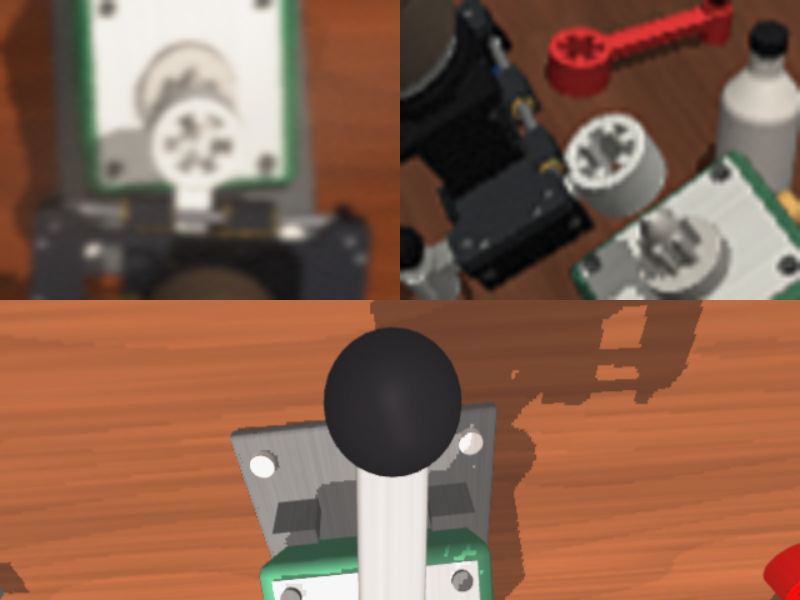

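The hub is lined up over the shaft: hub (195,140) in the top crop, with the knob outward. Depth agrees within 1–2 mm.

```bash
sed -i 's/gx,gz=.052/gx,gz=.053/' goal.py; python3 goal.py 50 | grep shift; python3 goal.py 34 | grep shift
```

```text
shift [ 2.6 -1.7 30.7] turn [0.19 0.23 0.21]
shift [ 2.7 -1.7 46.7] turn [0.19 0.23 0.21]
```

```bash
python3 -m creep '[[-1,2.5,-1.7,10,0.2,0.2,0.2],[-1,2.5,-1.7,20,0.2,0.2,0.2],[-1,2.5,-1.7,28,0.2,0.2,0.2],[-1,2.5,-1.7,31,0.2,0.2,0.2],[-1,2.5,-1.7,31,0.2,0.2,0.2],[-1,2.5,-1.7,31,0.2,0.2,0.2]]'; python3 goal.py 42
```

```text
time_s: 9.0
tcp_pos: [0.4004, 0.0391, 0.3437]
ee_rot: [[-0.866, 0.046, 0.498], [0.068, 0.997, 0.025], [-0.496, 0.055, -0.867]]
wrist_force: [-0.2, -0.0, -5.6]
gripper_width: 0.223
gripper_force: 30.0
TCP [0.404  0.0398 0.3371]
[[-0.866   0.0454  0.498 ]
 [ 0.0669  0.9974  0.0254]
 [-0.4956  0.0553 -0.8668]]
shift [0.2 0.5 7.6] turn [-0.05  0.02 -0.04]
hub now h,x,y mm 49.601768054484516 0.20906203977995985 -0.7176768955443475 F_n -4.776366663687157 [-0.1904 -0.0161 -5.6202] [-0.078   1.9124 -0.0494] 9.0 [  19.8787   -1.8886  -58.061    59.4513   -9.7825 -170.296 ]
```

Joint 5 is at its limit for this rib choice, with joints 3 and 6 close behind. I'll back off and use the opposite rib position, arm uphill, which reaches better.

```bash
python3 -m creep '[[-1,0,0,-10,0,0,0],[-1,0,0,-25,0,0,0],[-1,0,0,-45,0,0,0],[-1,0,0,-60,0,0,0],[-1,0,0,-60,0,0,0]]'; python3 goal.py 100 60
```

```text
time_s: 9.42
tcp_pos: [0.3699, 0.0388, 0.3993]
ee_rot: [[-0.863, 0.043, 0.504], [0.068, 0.997, 0.031], [-0.501, 0.061, -0.863]]
wrist_force: [0.8, 0.9, -4.9]
gripper_width: 0.225
gripper_force: 30.0
TCP [ 0.396  -0.0093  0.3979]
[[-0.4723 -0.7273  0.498 ]
 [-0.8304  0.5566  0.0254]
 [-0.2957 -0.4015 -0.8668]]
shift [-25.1 -46.9  12.8] turn [  0.1    0.53 -60.07]
hub now h,x,y mm 113.30982201192366 2.798842386506698 1.8190250799990337 F_n -4.6958562083380055 [ 0.8193  0.896  -4.9205] [-0.0232  1.8204  0.0603] 9.4167 [  31.8803   -9.8676  -51.0466   33.9252  -25.4832 -153.1995]
```

```bash
python3 -m creep '[[-1,0,-6,0,0,0,-7],[-1,-2,-12,0,0,0,-14],[-1,-4,-18,0,0,0,-21],[-1,-7,-24,0,0,0,-28],[-1,-10,-30,0,0,0,-35],[-1,-14,-36,0,0,0,-42],[-1,-18,-42,0,0,0,-49],[-1,-24,-47,0,0,0,-56]]'; python3 goal.py 113 120
```

```text
time_s: 10.08
tcp_pos: [0.3886, -0.0114, 0.4042]
ee_rot: [[-0.52, -0.695, 0.496], [-0.793, 0.609, 0.024], [-0.319, -0.381, -0.868]]
wrist_force: [0.5, 0.0, -4.7]
gripper_width: 0.226
gripper_force: 30.0
TCP [ 0.4354 -0.0131  0.4355]
[[ 0.3937 -0.7727  0.498 ]
 [-0.8972 -0.4408  0.0254]
 [ 0.1999 -0.4568 -0.8668]]
shift [-32.9 -45.5  -3.9] turn [  0.1   -0.09 -63.71]
hub now h,x,y mm 109.06385109214519 -0.779084583788153 -4.1443592960383375 F_n -4.2697734571422945 [ 0.4777  0.0479 -4.65  ] [-0.1819  2.0211  0.0174] 10.0833 [ 23.9372  -8.1348 -46.0932  24.2104 -25.9491 -80.5376]
```

```bash
python3 -m creep '[[-1,0,-6,0,0,0,-7],[-1,-2,-12,0,0,0,-14],[-1,-5,-18,0,0,0,-21],[-1,-9,-25,0,0,0,-28],[-1,-13,-31,0,0,0,-35],[-1,-19,-36,0,0,0,-42],[-1,-25,-42,0,0,0,-49],[-1,-30,-45,-4,0,0,-56]]'; python3 goal.py 113 180
```

```text
time_s: 10.75
tcp_pos: [0.4344, -0.0148, 0.4344]
ee_rot: [[0.286, -0.82, 0.496], [-0.948, -0.316, 0.024], [0.137, -0.477, -0.868]]
wrist_force: [-0.5, -0.3, -5.9]
gripper_width: 0.227
gripper_force: 30.0
TCP [0.4604 0.0309 0.4511]
[[ 0.866  -0.0454  0.498 ]
 [-0.0669 -0.9974  0.0254]
 [ 0.4956 -0.0553 -0.8668]]
shift [-33.6 -43.8  -0.5] turn [  0.15   0.05 -67.72]
hub now h,x,y mm 112.58053257927862 4.785298901514598 0.848770655532548 F_n -4.813504853058829 [-0.5124 -0.2633 -5.8553] [-0.1953  1.9353 -0.0093] 10.75 [ 21.3072  -4.3746 -36.3639  17.9822 -30.7685 -15.7629]
```

```bash
python3 -m creep '[[-1,0,-6,0,0,0,-7],[-1,-2,-12,0,0,0,-14],[-1,-5,-18,0,0,0,-21],[-1,-9,-25,0,0,0,-28],[-1,-13,-31,0,0,0,-35],[-1,-19,-36,0,0,0,-42],[-1,-25,-42,0,0,0,-49],[-1,-30,-44,0,0,0,-56]]'; python3 goal.py 80 180
```

```text
time_s: 11.42
tcp_pos: [0.462, 0.028, 0.4521]
ee_rot: [[0.839, -0.22, 0.498], [-0.268, -0.963, 0.025], [0.474, -0.154, -0.867]]
wrist_force: [0.2, 0.5, -5.7]
gripper_width: 0.227
gripper_force: 30.0
TCP [0.4769 0.0317 0.4225]
[[ 0.866  -0.0454  0.498 ]
 [-0.0669 -0.9974  0.0254]
 [ 0.4956 -0.0553 -0.8668]]
shift [-2.5 -2.3 33.1] turn [  0.02  -0.01 -11.69]
hub now h,x,y mm 113.1016585290649 3.525992271498414 7.785484753615934 F_n -5.045942120059926 [ 0.2063  0.4887 -5.6885] [-0.1469  1.9008  0.0328] 11.4167 [ 25.4982  -2.0477 -32.4553  20.4431 -33.309   34.8147]
```

```bash
python3 -m creep '[[-1,-2.5,-2.3,10,0,0,-6],[-1,-2.5,-2.3,20,0,0,-11.7],[-1,-2.5,-2.3,30,0,0,-11.7],[-1,-2.5,-2.3,33,0,0,-11.7],[-1,-2.5,-2.3,33,0,0,-11.7],[-1,-2.5,-2.3,33,0,0,-11.7]]'; python3 goal.py 52 180; python3 m5.py pre2
```

```text
time_s: 11.92
tcp_pos: [0.4764, 0.0311, 0.4229]
ee_rot: [[0.866, -0.051, 0.498], [-0.073, -0.997, 0.025], [0.495, -0.058, -0.867]]
wrist_force: [-0.5, 0.3, -5.5]
gripper_width: 0.225
gripper_force: 30.0
TCP [0.4908 0.0324 0.3983]
[[ 0.866  -0.0454  0.498 ]
 [-0.0669 -0.9974  0.0254]
 [ 0.4956 -0.0553 -0.8668]]
shift [ 0.2 -0.7 28.6] turn [ 0.05  0.   -0.36]
hub now h,x,y mm 80.55776862846102 -0.25415242771499386 -0.46863026386193574 F_n -4.53753379315958 [-0.5486  0.3113 -5.5409] [-0.1454  1.9245 -0.0178] 11.9167 [ 24.5995   0.936  -34.6855  23.0358 -28.2097  43.7184]
expected hub top (h,x,y) 116.5577444141357 0.7463410041662338 -0.49613160202320333
top [330.9356 210.34  ]
side 109 Hmed -1.4993563467742232 X -29.793126728664355 3.476530067002567 Y -25.540321759240594 32.52435644924084 circ ((-3.2452688217163086, 3.432710647583008), 29.36727523803711)
side [340.3675 221.5001]
wrist [313.6575 436.1488]
```

View pics/pre2.png

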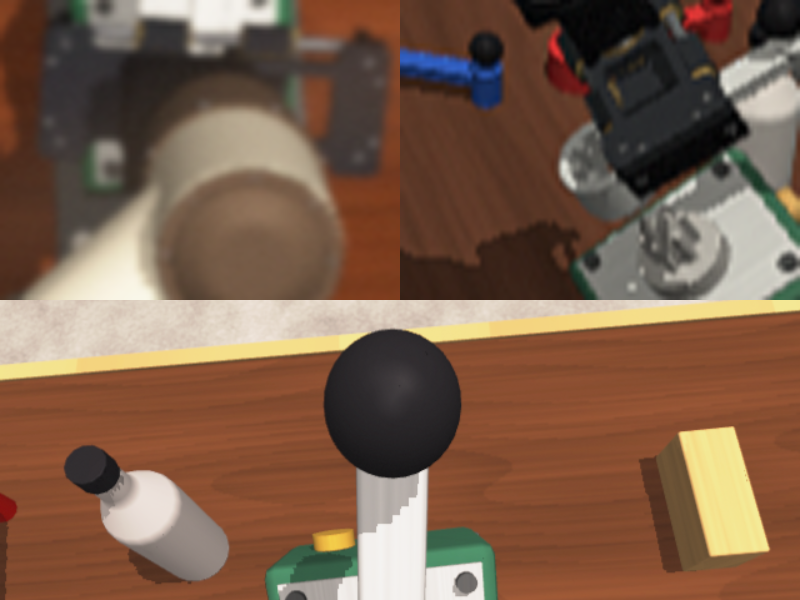

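The lever now points uphill, clear of the bottle (165,525) and the block (715,490), with the hub over the shaft and the joints well inside their ranges. Descending now.

```bash
python3 -m creep '[[-1,0.2,-0.7,10,0,0,-0.3],[-1,0.2,-0.7,20,0,0,-0.3],[-1,0.2,-0.7,28,0,0,-0.3],[-1,0.2,-0.7,31,0,0,-0.3],[-1,0.2,-0.7,34,0,0,-0.3],[-1,0.2,-0.7,37,0,0,-0.3],[-1,0.2,-0.7,37,0,0,-0.3]]'; python3 goal.py 33 180
```

```text
time_s: 12.65
tcp_pos: [0.495, 0.0326, 0.391]
ee_rot: [[0.866, -0.046, 0.498], [-0.067, -0.997, 0.025], [0.496, -0.055, -0.867]]
wrist_force: [-0.2, 0.1, -5.4]
gripper_width: 0.227
gripper_force: 30.0
TCP [0.5003 0.0329 0.3818]
[[ 0.866  -0.0454  0.498 ]
 [-0.0669 -0.9974  0.0254]
 [ 0.4956 -0.0553 -0.8668]]
shift [-0.   0.  10.6] turn [ 0.04 -0.02 -0.03]
hub now h,x,y mm 43.563927912682956 0.10532329212407597 -0.09209562571805723 F_n -4.600541900345057 [-0.2242  0.1408 -5.4322] [-0.1696  1.99   -0.0101] 12.65 [ 23.0677   4.6687 -36.7766  26.9253 -22.3982  40.804 ]
```

```bash
python3 -m creep '[[-1,0,0,2,0,0,0],[-1,0,0,4,0,0,0],[-1,0,0,6,0,0,0],[-1,0,0,8,0,0,0],[-1,0,0,8,0,0,0]]'; python3 goal.py 28 180
```

```text
time_s: 13.07
tcp_pos: [0.4989, 0.0328, 0.3839]
ee_rot: [[0.866, -0.046, 0.498], [-0.067, -0.997, 0.025], [0.496, -0.055, -0.867]]
wrist_force: [0.2, 0.8, -5.5]
gripper_width: 0.22
gripper_force: 30.0
TCP [0.5028 0.033  0.3775]
[[ 0.866  -0.0454  0.498 ]
 [-0.0669 -0.9974  0.0254]
 [ 0.4956 -0.0553 -0.8668]]
shift [ 0.1 -0.   7.5] turn [ 0.05 -0.   -0.03]
hub now h,x,y mm 35.462663755154125 -0.1271284332500411 -0.1267565302926844 F_n -4.908286532963353 [ 0.186   0.8427 -5.531 ] [-0.1948  1.9504  0.0171] 13.0667 [ 22.6786   5.496  -37.2849  28.0555 -21.0993  39.8675]
```

```bash
python3 -m creep '[[-1,0,0,2,0,0,0],[-1,0,0,4,0,0,0],[-1,0,0,6,0,0,0],[-1,0,0,8,0,0,0],[-1,0,0,8,0,0,0]]'; python3 goal.py 20 180
```

```text
time_s: 13.48
tcp_pos: [0.5034, 0.0332, 0.3776]
ee_rot: [[0.865, -0.046, 0.5], [-0.067, -0.997, 0.025], [0.497, -0.056, -0.866]]
wrist_force: [1.4, -0.6, -5.0]
gripper_width: 0.227
gripper_force: 30.0
TCP [0.5067 0.0332 0.3705]
[[ 0.866  -0.0454  0.498 ]
 [-0.0669 -0.9974  0.0254]
 [ 0.4956 -0.0553 -0.8668]]
shift [-0.6  0.2  7.8] turn [-0.01 -0.11 -0.01]
hub now h,x,y mm 27.682337626632428 0.9518482954994186 0.1877682922316089 F_n -4.956870773897919 [ 1.3533 -0.5883 -4.9583] [-0.3572  1.2839 -0.0868] 13.4833 [ 22.2445   6.3157 -37.7327  29.3864 -19.7306  38.7991]
```

```bash
python3 -m creep '[[-1,1,0,2,0,0,0],[-1,1,0,4,0,0,0],[-1,1,0,6,0,0,0],[-1,1,0,8,0,0,0],[-1,1,0,8,0,0,0]]'; python3 goal.py 10 180
```

```text
time_s: 13.9
tcp_pos: [0.5085, 0.0334, 0.3726]
ee_rot: [[0.864, -0.045, 0.502], [-0.067, -0.997, 0.026], [0.5, -0.056, -0.864]]
wrist_force: [-2.0, -2.0, 3.9]
gripper_width: 0.222
gripper_force: 30.0
TCP [0.5117 0.0335 0.3619]
[[ 0.866  -0.0454  0.498 ]
 [-0.0669 -0.9974  0.0254]
 [ 0.4956 -0.0553 -0.8668]]
shift [-2.6  0.3 10.9] turn [-0.04 -0.27 -0.01]
hub now h,x,y mm 20.692492675895316 3.5132574262185496 0.28221628981689123 F_n 4.394615521406805 [-1.9516 -1.9943  3.8902] [-0.6672  1.0648 -0.2404] 13.9 [ 21.7647   7.1105 -37.9702  30.6833 -18.5331  37.8264]
```

```bash
python3 -m creep '[[-1,0,0,0,0,0,0],[-1,0,0,0,0,0,0],[-1,0,0,0,0,0,0]]' >/dev/null; python3 goal.py 10 180; python3 m5.py mid
```

```text
TCP [0.5117 0.0335 0.3619]
[[ 0.866  -0.0454  0.498 ]
 [-0.0669 -0.9974  0.0254]
 [ 0.4956 -0.0553 -0.8668]]
shift [-2.6  0.4 11. ] turn [-0.06 -0.27 -0.02]
hub now h,x,y mm 20.746574457806663 3.4399736084490207 0.37291403859007827 F_n 5.817334870848024 [-1.353  -2.5192  5.8601] [-0.8133  0.8443 -0.2506] 14.15 [ 21.7759   7.1019 -37.9676  30.6439 -18.5365  37.842 ]
expected hub top (h,x,y) 56.75086426446251 4.267411870857099 0.2925309542964407
top [329.2107 201.7363]
side 71 Hmed 1.025062605230808 X -26.529501690200835 4.5378363225924145 Y -23.370583540034197 31.747516092801305 circ ((-2.270639657974243, 4.199243545532227), 27.573373794555664)
side [351.2485 233.0646]
wrist [313.6747 436.1592]
```

View pics/mid.png

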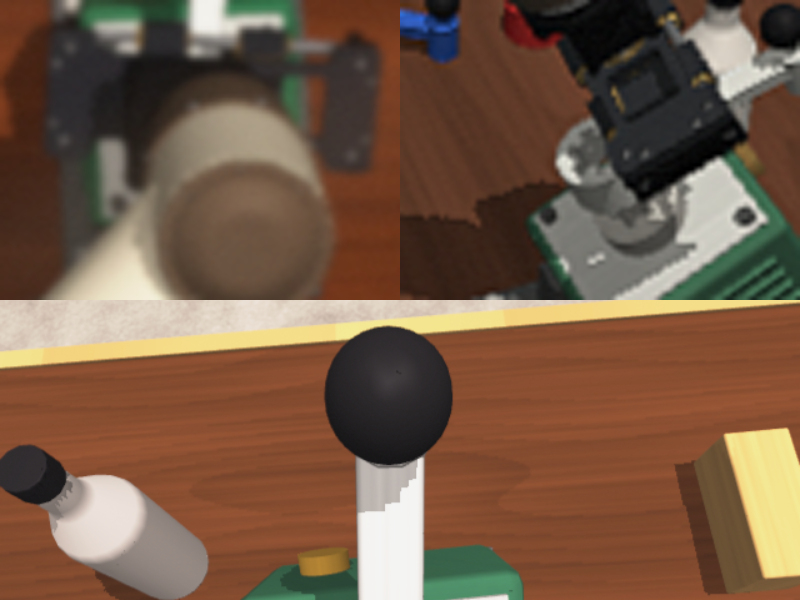

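The knob has shifted from (392,403) to (388,395) and shrunk. So the hub is threaded but resting near the rib ends, and the lever has pitched in the grip. I'll measure the tilt in the tool frame.

```bash
cat > tilt.py <<'E'
from h import *
m=vision.camera_model("wrist"); p,d=vision.capture("wrist"); f=240/np.tan(np.radians(m["vertical_fov"]/2))
P,u,v=pts((f,m["cx"],m["cy"],np.array(m["mount"])),d); P=P*1e3
k=(abs(P[:,1])<16)&(P[:,0]>62)&(P[:,0]<118)&(P[:,2]>140)&(P[:,2]<190)&(p[v,u].min(1)>90)
Q=P[k]; q=abs(Q[:,1])<7; s=np.polyfit(Q[q,0],Q[q,2],1); s2=[np.median(Q[abs(Q[:,0]-c)<4][:,1]) for c in (66,75,85,95)]
print("n",k.sum(),"arm pitch deg (knob end farther +)",np.degrees(np.arctan(s[0])),"z at x=0",s[1],"mid y",s2)
bins=[Q[(abs(Q[:,0]-c)<3)][:,1] for c in (68,80,92,100)]; print("yaw",[((b.min()+b.max())/2,np.ptp(b)) for b in bins if len(b)])
E
python3 tilt.py; python3 goal.py 28 180|tail -1
```

```text
n 1733 arm pitch deg (knob end farther +) 0.5137963526702397 z at x=0 159.92449354527477 mid y [np.float64(-0.9218086913989629), np.float64(-0.03238735244598859), np.float64(nan), np.float64(nan)]
yaw [(np.float64(-0.7583265768236265), np.float64(19.368266625100382))]
hub now h,x,y mm 20.77884367724159 3.4627359905320434 0.34740311655207967 F_n 4.964768227833741 [-1.0552 -2.8742  5.0372] [-0.8184  0.8522 -0.2712] 14.35 [ 21.7736   7.0987 -37.965   30.6401 -18.5399  37.8421]
  return _methods._mean(a, axis=axis, dtype=dtype,
  ret = ret.dtype.type(ret / rcount)
```

```bash
cat > knob.py <<'E'
from h import *
from scipy.optimize import least_squares
m=vision.camera_model("wrist"); p,d=vision.capture("wrist"); f=240/np.tan(np.radians(m["vertical_fov"]/2))
P,u,v=pts((f,m["cx"],m["cy"],np.array(m["mount"])),d); P=P*1e3
k=(np.linalg.norm(P-[90,0,134],axis=1)<32)&(p[v,u].max(1)<75)&(P[:,2]<150)
Q=P[k]; o=least_squares(lambda c:np.linalg.norm(Q-c,axis=1)-15,[90,0,134],loss="huber").x
b=(p.max(2)<75)&(np.indices(d.shape)[0]<260)&(d>0)&(d<.2)
print("knob centre tool",o,"n",k.sum(),"nominal [87,0,134]; pitch",np.degrees(np.arctan2(o[2]-164,o[0])-np.arctan2(-30,87)),"z fit along edge",np.ptp(Q,axis=0))
kk=(abs(P[:,1])<6)&(P[:,0]>55)&(P[:,0]<80)&(P[:,2]>140)&(P[:,2]<180)&(p[v,u].min(1)>90)
for c in (58,62,66,70,74,78):
    q=kk&(abs(P[:,0]-c)<2)
    if q.any(): print(c,np.median(P[q][:,2]),q.sum())
E
python3 knob.py
```

```text
knob centre tool [ 87.4366  -0.9836 139.5577] n 8878 nominal [87,0,134]; pitch 3.4076161060441033 z fit along edge [28.2372 28.9871 16.5537]
58 159.7932863302766 365
62 160.17503611472398 387
66 160.53768401908653 374
70 160.89641265065654 404
74 157.8274867843944 59
```

```bash
python3 -m creep '[[-1,-4,0,-2,0,1.5,0],[-1,-8,0,-4,0,3,0],[-1,-12.5,0,-5,0,4.5,0],[-1,-12.5,0,-5,0,4.5,0],[-1,-12.5,0,-5,0,4.5,0]]'; python3 goal.py 28 180|tail -1; python3 knob.py
```

```text
time_s: 14.82
tcp_pos: [0.4948, 0.0331, 0.3713]
ee_rot: [[0.829, -0.048, 0.558], [-0.071, -0.997, 0.019], [0.555, -0.055, -0.83]]
wrist_force: [-0.2, -0.4, -6.2]
gripper_width: 0.227
gripper_force: 30.0
hub now h,x,y mm 23.35563580113723 3.4739288030591737 -1.0267333028821066 F_n -5.235559654635744 [-0.2201 -0.4388 -6.1794] [-0.2223  2.1911 -0.0603] 14.8167 [ 15.8429   5.2324 -46.6181  57.1838  -9.1742  15.8825]
knob centre tool [ 86.8187  -0.4581 137.2409] n 9174 nominal [87,0,134]; pitch 1.8953273405904087 z fit along edge [28.3962 29.0297 16.7214]
58 158.18906158462673 391
62 158.50181455271195 378
66 158.72810872787045 404
70 159.08729904319094 368
74 159.1450257763259 19
```

```bash
python3 goal.py 27 180|grep shift; python3 goal.py 23 180|grep shift
```

```text
shift [ 9.7 -0.4  0.2] turn [ 0.07 -4.06 -0.15]
shift [ 9.4 -0.4  4.2] turn [ 0.07 -4.06 -0.15]
```

```bash
python3 -m creep '[[-1,3,0,1,0,-1,0],[-1,5.3,0,2,0,-2,0],[-1,5.3,0,3,0,-2,0],[-1,5.3,0,4,0,-2,0],[-1,5.3,0,5,0,-2,0],[-1,5.3,0,5,0,-2,0]]'; python3 goal.py 23 180|tail -1; python3 knob.py|head -1
```

```text
time_s: 15.37
tcp_pos: [0.5025, 0.0341, 0.3715]
ee_rot: [[0.846, -0.045, 0.532], [-0.068, -0.997, 0.023], [0.529, -0.056, -0.847]]
wrist_force: [-3.3, 2.2, -3.2]
gripper_width: 0.225
gripper_force: 30.0
hub now h,x,y mm 20.94097692361318 4.323386983812332 0.5196675993271931 F_n -1.1533926524555005 [-3.32    2.2185 -3.173 ] [0.491  2.4079 0.2904] 15.3667 [ 19.999    6.2891 -42.1326  41.3693 -14.0399  28.5319]
knob centre tool [ 87.1186  -0.2545 138.4539] n 9008 nominal [87,0,134]; pitch 2.682713313543671 z fit along edge [28.3689 29.1296 16.4748]
```

```bash
python3 -m creep '[[-1,0,1.8,0.5,0,0,2],[-1,-0.1,3.7,0.5,0,0,4],[-1,-0.1,3.7,0.5,0,0,4]]'|grep force; python3 goal.py 23 180|tail -1; python3 -m creep '[[-1,0,-2,0,0,0,-2],[-1,0,-3.7,0,0,0,-4],[-1,-0.1,-5.5,0,0,0,-6],[-1,-0.2,-7.4,0,0,0,-8],[-1,-0.2,-7.4,0,0,0,-8]]'|grep force;  python3 goal.py 23 180|tail -1
```

```text
wrist_force: [-2.8, 2.1, -1.9]
gripper_force: 30.0
hub now h,x,y mm 20.881251642664747 4.680275528295733 0.1700039757287633 F_n -0.30630834616324465 [-2.8059  2.1426 -1.9027] [0.4959 2.2919 0.2659] 15.6667 [ 19.6181   6.2698 -42.0794  40.8596 -13.9242  25.2772]
wrist_force: [-2.0, -2.1, -1.4]
gripper_force: 30.0
hub now h,x,y mm 20.92240981428506 4.635686330936241 -0.7490657682600383 F_n -0.13281495441446056 [-2.018  -2.097  -1.3741] [-0.6665  2.0141 -0.2343] 16.0833 [ 20.2219   6.3389 -42.1703  42.0552 -14.2242  31.7122]
```

```bash
cat > ft.py <<'E'
from h import *
s=r.sense(); R=np.array(s["ee_rot"]); n=np.array([-.498,-.0254,.8668]); n/=np.linalg.norm(n)
F=np.array(s["wrist_force"])-[0,0,-5.5]; g=R[:,2]*.164-R[:,0]*.041
M=np.array(s["moment"])-np.cross(R[:,2]*.159-R[:,0]*0.0,[0,0,0]); c=R[:,2]*.164-R[:,0]*.053
Mh=np.array(s["moment"])-np.cross(g,[0,0,-5.5]) -np.cross(c,F)
print("F contact tool",R.T@F,"M about hub tool",R.T@Mh,s["time_s"])
E
python3 ft.py; python3 -m creep '[[-1,0,-2,0,0,0,-2],[-1,0,-3.7,0,0,0,-4],[-1,0,-3.7,0,0,0,-4]]'|grep force;  python3 goal.py 23 180|tail -1; python3 ft.py;python3 knob.py|head -1
```

```text
F contact tool [ 0.4775  2.0052 -4.6092] M about hub tool [-0.3407 -1.5643 -0.005 ] 16.0833
wrist_force: [-2.3, -3.0, -0.4]
gripper_force: 30.0
hub now h,x,y mm 20.854994899688798 4.764195109588305 -0.7058008743813746 F_n 0.9172750890853852 [-2.3141 -2.965  -0.3581] [-0.8463  1.9805 -0.3359] 16.3333 [ 20.5052   6.363  -42.2937  42.7584 -14.2385  34.6927]
F contact tool [ 0.5669  2.8981 -5.6448] M about hub tool [-0.2953 -1.5478  0.0243] 16.3333
knob centre tool [ 87.2116  -0.8404 138.5697] n 8997 nominal [87,0,134]; pitch 2.7693052471982402 z fit along edge [28.3479 29.3127 16.9653]
```

```bash
python3 -m creep '[[-1,0,-1,0,0,0,-2],[-1,0,-3,0,0,0,-4],[-1,0,-4.5,0,0,0,-6],[-1,0,-4.5,0,0,0,-6]]'|grep force;  python3 goal.py 23 180|tail -1; python3 ft.py;python3 knob.py|head -1
```

```text
wrist_force: [-2.4, 0.5, -1.7]
gripper_force: 30.0
hub now h,x,y mm 20.69547935690026 5.474123153845671 -0.4631153296146298 F_n -0.30651133177196505 [-2.379   0.5051 -1.7056] [0.1271 2.2315 0.0144] 16.7167 [ 20.8886   6.3861 -42.4984  43.7243 -14.0886  39.3657]
F contact tool [ 0.1112 -0.5976 -4.4657] M about hub tool [ 0.338  -1.672   0.0584] 16.7167
knob centre tool [ 87.3344  -0.4105 138.7415] n 8960 nominal [87,0,134]; pitch 2.8948642650398018 z fit along edge [28.2622 29.2225 17.0037]
```

```bash
cat > m6.py <<'E'
from h import *
import sys
n=np.array([-.498,-.0254,.8668]); n/=np.linalg.norm(n); C=np.array([.5644,.0421,.1628])
x=np.array([1.,0,0]); x-=n*(x@n); x/=np.linalg.norm(x); y=np.cross(n,x); C=C+.0006*x
c=cam("side"); p,d=vision.capture("side"); z=np.load("side0.npz")
def co(d): P,u,v=pts(c,d); q=(P-C)*1e3; return q@n,q@x,q@y,u,v
h,X,Y,u,v=co(z["d"]); rr=np.hypot(X,Y)
print("gear top",np.median(h[(rr<70)&(rr>45)&(abs(h+22)<6)]),"collar",np.median(h[(rr<30)&(rr>15)&(abs(h)<8)]),"tip",h[rr<15].max())
k=(rr<36)&(abs(h+1)<4); print("collar circ",cv2.minEnclosingCircle(np.c_[X[k],Y[k]].astype(np.float32)))
k=(rr<25)&(h>15); print("shaft xy",X[k].mean(),Y[k].mean())
h,X,Y,u,v=co(d); lum=p[v,u].min(1); k=(np.hypot(X,Y)<45)&(h>35)&(h<75)&(lum>100)&(X<12)
hist,e=np.histogram(h[k],bins=np.arange(35,76,3)); print(dict(zip(e[:-1],hist)))
t=e[:-1][hist.argmax()]+1.5; k2=k&(abs(h-t)<4); A=np.c_[X[k2],Y[k2],np.ones(k2.sum())]; q=np.linalg.lstsq(A,h[k2],rcond=None)[0]; print("plane h=",q,"tilt deg",np.degrees(q[:2]))
print("X",X[k2].min(),X[k2].max(),"Y",Y[k2].min(),Y[k2].max(),cv2.minEnclosingCircle(np.c_[X[k2],Y[k2]].astype(np.float32)))
a=proj(c,C+.03*n); cv2.imwrite("pics/zoom.png",cv2.resize(cv2.getRectSubPix(p,(64,48),(float(a[0]),float(a[1]))),(800,600),interpolation=cv2.INTER_CUBIC)[...,::-1])
E
python3 m6.py
```

```text
gear top -25.12863099354347 collar -5.442370643291529 tip 40.048797072526924
collar circ ((0.5658508539199829, -5.33871603012085), 28.681962966918945)
shaft xy 0.7371524000408525 -8.865379175067764
{np.int64(35): np.int64(1), np.int64(38): np.int64(1), np.int64(41): np.int64(0), np.int64(44): np.int64(0), np.int64(47): np.int64(1), np.int64(50): np.int64(1), np.int64(53): np.int64(2), np.int64(56): np.int64(14), np.int64(59): np.int64(54), np.int64(62): np.int64(27), np.int64(65): np.int64(1), np.int64(68): np.int64(0), np.int64(71): np.int64(0)}
plane h= [-0.0481 -0.0286 60.3233] tilt deg [-2.7578 -1.6372]
X -23.45293777224402 11.631666771484984 Y -28.54340468112454 25.015668706218328 ((-0.07258159667253494, -1.6364078521728516), 27.968217849731445)
```

View pics/zoom.png

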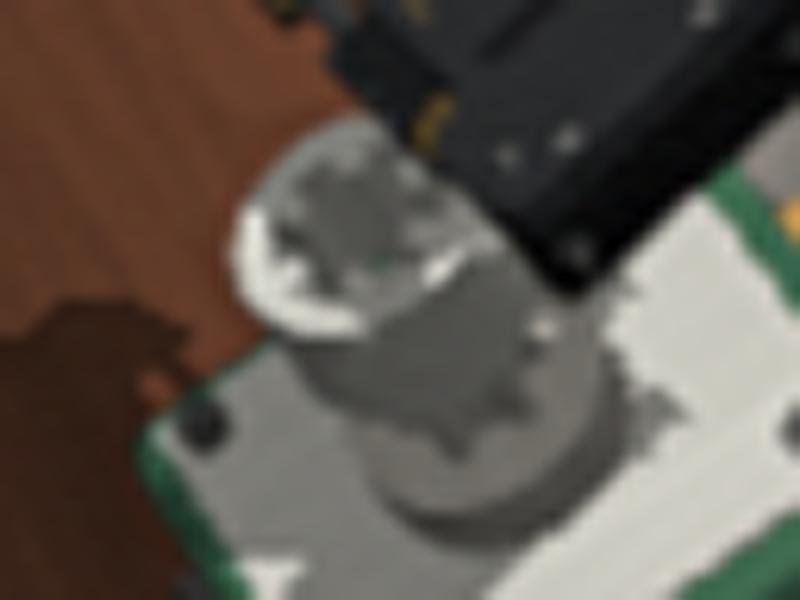

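The zoom shows the hub threaded over the shaft nose (hub face 340,210; collar 490,440) with a gap of about 30 mm, so it rests on the rib ends. I'll sweep back slowly about the hub centre under light preload.

```bash
python3 -m creep '[[-1,0,1.9,0.5,0,0,2],[-1,-0.1,3.8,0.5,0,0,4],[-1,-0.3,5.7,0.5,0,0,6],[-1,-0.5,7.6,0.5,0,0,8],[-1,-0.5,7.6,0.5,0,0,8]]'|grep -A1 wrist; python3 goal.py 23 180|tail -1; python3 ft.py; python3 -m creep '[[-1,0,1,0,0,0,1],[-1,0,1.9,0,0,0,2],[-1,0,1.9,0,0,0,2]]'>/dev/null; python3 ft.py;  python3 -m creep '[[-1,0,1,0,0,0,1],[-1,0,1.9,0,0,0,2],[-1,0,1.9,0,0,0,2]]'>/dev/null; python3 ft.py;  python3 -m creep '[[-1,0,1,0,0,0,1],[-1,0,1.9,0,0,0,2],[-1,0,1.9,0,0,0,2]]'>/dev/null; python3 ft.py; python3 goal.py 23 180
```

```text
wrist_force: [-4.8, 2.6, 0.2]
gripper_width: 0.228
hub now h,x,y mm 20.341204430499133 5.594480403825599 -0.7053793797714116 F_n 2.5558559362588045 [-4.8456  2.5539  0.2395] [0.5557 2.6718 0.3431] 17.2333 [ 20.2891   6.4299 -42.0929  42.073  -14.0812  33.3957]
F contact tool [-0.9554 -2.7572 -7.3776] M about hub tool [ 0.291  -1.8104 -0.0792] 17.2333
F contact tool [-0.8201 -2.8033 -7.3703] M about hub tool [ 0.2189 -1.9046 -0.1029] 17.4833
F contact tool [-1.4671 -2.5121 -6.7114] M about hub tool [ 0.3675 -1.8357 -0.046 ] 17.7333
F contact tool [-2.4249 -3.6727 -7.46  ] M about hub tool [ 0.3595 -1.8192 -0.049 ] 17.9833
TCP [0.5052 0.0332 0.3731]
[[ 0.866  -0.0454  0.498 ]
 [-0.0669 -0.9974  0.0254]
 [ 0.4956 -0.0553 -0.8668]]
shift [ 1.9 -0.4 -0.6] turn [-0.06 -2.3  -0.13]
hub now h,x,y mm 20.30142614048981 5.693504028786701 -0.40268684328442605 F_n 2.593557811669321 [-5.8494  3.6554 -0.2614] [0.9754 2.8306 0.5365] 17.9833 [ 19.8814   6.4127 -41.8883  40.9285 -14.0188  28.9516]
```

The teeth have to go between the ribs, so the lever's +x must sit 30° off a rib direction. I'll rotate about the hub from the calibrated contact pose.

```bash
cat > rot.py <<'E'
from h import *
import sys,os,json
n=np.array([-.498,-.0254,.8668]); n/=np.linalg.norm(n); C=np.array([.5644,.0421,.1628])
x=np.array([1.,0,0]); x-=n*(x@n); x/=np.linalg.norm(x); y=np.cross(n,x); C=C+.0006*x
s=r.sense(); R=np.array(s["ee_rot"]); p=np.array(s["tcp_pos"])
if not os.path.exists("c.json"): json.dump({"c":(R.T@(C+n*.0275-p)).tolist(),"R":R.tolist()},open("c.json","w"))
J=json.load(open("c.json")); c=np.array(J["c"]); R0=np.array(J["R"])
o=p+R@c-C; print("hub h,x,y",o@n*1e3,o@x*1e3,o@y*1e3,"yaw",np.degrees(np.arctan2(R[:,0]@y,R[:,0]@x)),"joints",s["joints"])
if len(sys.argv)>2:
    Rn=Ro.from_rotvec(n*np.radians(float(sys.argv[2]))).as_matrix()@R0
    delta(C+n*float(sys.argv[1])/1e3-Rn@c,Rn)
E
python3 rot.py 31 -15; python3 rot.py 31 -30
```

```text
hub h,x,y 27.499999999999947 2.6767356864129704e-14 8.955036116102498e-15 yaw -3.1344240352794515 joints [ 19.8814   6.4127 -41.8883  40.9285 -14.0188  28.9516]
shift [-1.7 13.2 -3.6] turn [-0.6   0.02 14.99]
hub h,x,y 27.499999999999947 2.6767356864129704e-14 8.955036116102498e-15 yaw -3.1344240352794515 joints [ 19.8814   6.4127 -41.8883  40.9285 -14.0188  28.9516]
shift [-6.9 25.5 -3.8] turn [-1.2   0.04 29.98]
```

```bash
python3 -m creep '[[-1,0,0,-3,0,0,0],[-1,-0.4,5,-4,-0.2,0,6],[-1,-1.2,10.7,-4,-0.5,0,12],[-1,-2.7,15.9,-4,-0.7,0,18],[-1,-4.6,20.8,-4,-1,0,24],[-1,-6.9,25.5,-4,-1.2,0,30],[-1,-6.9,25.5,-4,-1.2,0,30],[-1,-6.9,25.5,-4,-1.2,0,30]]'|grep -A1 wrist; python3 rot.py 24 -30; python3 ft.py; python3 knob.py | head -1
```

```text
wrist_force: [-2.5, 5.0, -7.5]
gripper_width: 0.225
hub h,x,y 30.404612198751142 -1.2605852140283216 -0.2754877061983395 yaw -32.938985406474345 joints [ 17.6816   5.6531 -42.7854  39.4341 -14.2136   2.463 ]
shift [ 0.3 -0.4  6.3] turn [0.1  0.12 0.2 ]
F contact tool [-5.3913 -2.3558  0.3721] M about hub tool [-0.3188 -1.9658  0.0515] 18.65
knob centre tool [ 86.8446   0.4198 137.7976] n 9153 nominal [87,0,134]; pitch 2.2361979150715237 z fit along edge [28.8599 29.4317 16.8568]
```

```bash
python3 -m creep '[[-1,-1,-0.5,0,0,0,0],[-1,-1.5,-0.8,1,0,0,0],[-1,-1.5,-0.8,2,0,0,0],[-1,-1.5,-0.8,3,0,0,0],[-1,-1.5,-0.8,3,0,0,0]]'|grep -A1 wrist; python3 rot.py; python3 ft.py;python3 -m creep '[[-1,0,0,1,0,0,0],[-1,0,0,2,0,0,0],[-1,0,0,3,0,0,0],[-1,0,0,3,0,0,0]]'|grep -A1 wrist; python3 rot.py; python3 ft.py; python3 knob.py | head -1
```

```text
wrist_force: [-0.3, 1.3, -5.6]
gripper_width: 0.229
hub h,x,y 27.757543765322023 -1.24913496940679 0.2696825757931626 yaw -33.04923529346477 joints [ 17.3044   5.9006 -43.3022  41.3394 -13.5386   0.7052]
F contact tool [-1.0007 -0.8374 -0.0499] M about hub tool [-0.7902 -1.5134  0.0447] 19.1167
wrist_force: [0.2, 0.3, -6.1]
gripper_width: 0.225
hub h,x,y 24.845096564453048 -1.0355694575992436 0.35218788204981666 yaw -33.0546854805684 joints [ 16.9107   6.2078 -43.6274  42.6619 -12.8769  -0.3494]
F contact tool [-0.2953 -0.1177  0.6073] M about hub tool [-0.6878 -1.6054  0.0551] 19.45
knob centre tool [ 86.7794   0.175  137.3558] n 9211 nominal [87,0,134]; pitch 1.9573213568019145 z fit along edge [28.7876 29.0567 17.0538]
```

```bash
python3 -m creep '[[-1,0,0,2,0,0,0],[-1,0,0,4,0,0,0],[-1,0,0,6,0,0,0],[-1,0,0,7,0,0,0],[-1,0,0,7,0,0,0]]'|grep -A1 wrist; python3 rot.py; python3 ft.py; python3 knob.py | head -1
```

```text
wrist_force: [-1.0, 1.9, -6.1]
gripper_width: 0.225
hub h,x,y 17.688804615453947 -0.9750775555732742 0.2900855654345773 yaw -33.05022580150313 joints [ 15.7873   6.9525 -44.4942  46.3436 -11.2188  -3.2253]
F contact tool [-2.0533 -0.8733  0.008 ] M about hub tool [-0.7068 -1.5551  0.0594] 19.9167
knob centre tool [ 86.7935   0.2325 137.4572] n 9188 nominal [87,0,134]; pitch 2.021155466029316 z fit along edge [28.5398 29.4068 17.5492]
```

The splines are engaged about 10 mm deep with near-zero force. I'll pitch the tool back about the grasp, letting the pads swivel on the arm, to regain joint 5 room.

```bash
python3 -m creep '[[-1,2.9,0,0,0,-1,0],[-1,5.7,0,0.1,0,-2,0],[-1,8.6,0,0.2,0,-3,0],[-1,11.4,0,0.4,0,-4,0],[-1,11.4,0,0.4,0,-4,0]]'|grep -A1 wrist; python3 rot.py; python3 ft.py; python3 knob.py | head -1
```

```text
wrist_force: [-0.4, -0.0, -4.8]
gripper_width: 0.226
hub h,x,y 22.26724716371192 -0.5840868959037194 1.5692270855003425 yaw -33.151729569677556 joints [ 19.2114   8.0602 -34.7083  19.5174 -20.5222  20.7584]
F contact tool [-0.0223  0.0214 -0.7911] M about hub tool [-0.8403 -1.2718  0.0159] 20.3833
knob centre tool [ 86.6168   0.1421 137.2116] n 9227 nominal [87,0,134]; pitch 1.8400826665370829 z fit along edge [29.2808 29.1108 17.1649]
```

```bash
python3 -m creep '[[-1,0,0,2,0,0,0],[-1,0.1,0,4,0,0,0],[-1,0.2,0,6,0,0,0],[-1,0.2,0,8,0,0,0],[-1,0.2,0,8,0,0,0]]'|grep -A1 wrist; python3 rot.py; python3 ft.py; python3 knob.py | head -1
```

```text
wrist_force: [0.0, 1.3, -5.5]
gripper_width: 0.225
hub h,x,y 13.69248809311797 -2.133492568804464 0.9339413846866337 yaw -33.06074526179237 joints [ 18.925    8.9144 -35.3327  20.6027 -19.1421  19.9081]
F contact tool [-0.7163 -1.0794  0.0576] M about hub tool [-0.7807 -1.2736  0.0063] 20.85
knob centre tool [ 86.6292   0.3453 137.3043] n 9219 nominal [87,0,134]; pitch 1.8983874023960865 z fit along edge [29.0237 29.0463 16.7555]
```

```bash
python3 -m creep '[[-1,0.1,0,2,0,0,0],[-1,0.1,0,4,0,0,0],[-1,0.2,0,6,0,0,0],[-1,0.3,0,8,0,0,0],[-1,0.3,0,8,0,0,0]]'|grep -A1 wrist; python3 rot.py; python3 ft.py; python3 knob.py | head -1
```

```text
wrist_force: [-10.1, 3.7, 5.0]
gripper_width: 0.226
hub h,x,y 7.119424393707034 -1.51872825290011 0.9664908082114795 yaw -33.03841028756573 joints [ 18.6791   9.6181 -35.6687  21.5565 -18.0478  19.1232]
F contact tool [ -5.5493  -1.4107 -13.88  ] M about hub tool [-0.9399 -1.408  -0.0355] 21.3167
knob centre tool [ 87.778    0.1051 142.3018] n 8490 nominal [87,0,134]; pitch 5.140793989392839 z fit along edge [28.3915 29.2427 16.5619]
```

The hub is on the splines but tilts when pushed from the arm, because the grip swivels. I'll square the lever up, release it, then press the hub rim directly with the fingertips.

```bash
python3 -m creep '[[-1,-5,0,-1.4,0,1.7,0],[-1,-10,0,-2.8,0,3.4,0],[-1,-14.8,0,-4.2,0,5,0],[-1,-14.8,0,-4.2,0,5,0]]'|grep -A1 wrist; python3 rot.py; python3 ft.py; python3 knob.py | head -1; python3 -m creep '[[-1,0,0,2,0,0,0],[-1,0,0,4,0,0,0],[-1,0,0,4,0,0,0]]'|grep -A1 wrist; python3 rot.py; python3 ft.py; python3 knob.py | head -1
```

```text
wrist_force: [-0.8, 3.1, -6.3]
gripper_width: 0.225
hub h,x,y 10.666419096761903 -0.21967403299250265 0.2072359349400934 yaw -32.83404527465168 joints [ 13.4273   7.5936 -46.2323  55.703   -9.1374 -10.5431]
F contact tool [-2.6421 -1.9729  0.1746] M about hub tool [-0.9527 -1.7526  0.0122] 21.7
knob centre tool [ 86.9042   0.3497 139.2824] n 8896 nominal [87,0,134]; pitch 3.148627007427958 z fit along edge [28.7885 29.0356 16.9907]
wrist_force: [-9.2, 3.8, -4.9]
gripper_width: 0.227
hub h,x,y 7.279946173150629 0.17693327192196362 0.43564577285064415 yaw -32.971562941961984 joints [ 13.5832   8.072  -45.8614  54.6567  -9.1409  -9.7912]
F contact tool [-8.3295  1.0904 -5.4089] M about hub tool [-1.093  -2.5561  0.0185] 22.0
knob centre tool [ 87.6939  -0.2704 143.3837] n 8304 nominal [87,0,134]; pitch 5.795963834595268 z fit along edge [28.4867 29.1998 16.0995]
```

```bash
python3 -m creep '[[-1,1,0,-2,0,0,0],[-1,3,0,-3,0,-1,0],[-1,3,0,-3,0,-1,0]]'|grep -A1 wrist; python3 ft.py; python3 -m creep '[[0.2,0,0,0,0,0,0],[0.2,0,0,0,0,0,0],[0.2,0,0,0,0,0,0],[0.2,0,0,0,0,0,0],[0.2,0,0,0,0,0,0],[0.2,0,0,0,0,0,0],[0.2,0,0,0,0,0,0]]'; python3 rot.py; python3 m6.py
```

```text
wrist_force: [-7.3, 1.4, -8.9]
gripper_width: 0.222
F contact tool [-7.4381  3.3229 -0.7594] M about hub tool [-1.2369 -2.0978 -0.0411] 22.3
time_s: 22.88
tcp_pos: [0.5099, 0.0091, 0.3567]
ee_rot: [[0.711, -0.477, 0.516], [-0.558, -0.83, 0.003], [0.427, -0.29, -0.856]]
wrist_force: [-0.4, 0.1, 0.4]
gripper_width: 0.581
gripper_force: 0.0
hub h,x,y 12.771619059872252 4.1612891809589305 0.5927209447968252 yaw -33.08346839785893 joints [ 16.7524   7.9961 -42.2666  41.3053 -12.8108   1.0183]
gear top -25.12863099354347 collar -5.442370643291529 tip 40.048797072526924
collar circ ((0.5658508539199829, -5.33871603012085), 28.681962966918945)
shaft xy 0.7371524000408525 -8.865379175067764
{np.int64(35): np.int64(2), np.int64(38): np.int64(2), np.int64(41): np.int64(0), np.int64(44): np.int64(0), np.int64(47): np.int64(0), np.int64(50): np.int64(0), np.int64(53): np.int64(0), np.int64(56): np.int64(0), np.int64(59): np.int64(0), np.int64(62): np.int64(0), np.int64(65): np.int64(0), np.int64(68): np.int64(0), np.int64(71): np.int64(0)}
plane h= [ 0.3171 -0.3334 46.686 ] tilt deg [ 18.1662 -19.1045]
X -20.93353118852344 -12.289932752894739 Y 6.277697850923176 13.714456719005815 ((-16.55351448059082, 10.55201530456543), 4.710330963134766)
```

```bash
sed -i 's/(h>35)&(h<75)/(h>15)\&(h<75)/; s/arange(35,76,3)/arange(15,76,3)/' m6.py; python3 m6.py | sed -n '4,6p'; python3 -m creep '[[0.2,0,0,-15,0,0,0],[0.2,0,0,-35,0,0,0],[0.2,0,0,-60,0,-3,0],[0.2,0,0,-90,0,-6,0],[0.2,0,0,-110,0,-6,0],[0.2,0,0,-110,0,-6,0]]'; python3 m6.py | sed -n '4,6p'; python3 rot.py
```

```text
{np.int64(15): np.int64(0), np.int64(18): np.int64(0), np.int64(21): np.int64(0), np.int64(24): np.int64(0), np.int64(27): np.int64(0), np.int64(30): np.int64(0), np.int64(33): np.int64(3), np.int64(36): np.int64(6), np.int64(39): np.int64(0), np.int64(42): np.int64(0), np.int64(45): np.int64(0), np.int64(48): np.int64(0), np.int64(51): np.int64(0), np.int64(54): np.int64(0), np.int64(57): np.int64(0), np.int64(60): np.int64(0), np.int64(63): np.int64(0), np.int64(66): np.int64(0), np.int64(69): np.int64(0), np.int64(72): np.int64(0)}
plane h= [ 0.2252 -0.1923 42.4291] tilt deg [ 12.9054 -11.017 ]
X -20.858515721465924 -9.852049902558388 Y 8.099287562395393 19.69893525416586 ((-15.355281829833984, 13.987372398376465), 7.931525707244873)
time_s: 23.48
tcp_pos: [0.4527, 0.0094, 0.4559]
ee_rot: [[0.759, -0.473, 0.448], [-0.555, -0.829, 0.065], [0.34, -0.298, -0.892]]
wrist_force: [0.3, 0.6, 1.1]
gripper_width: 0.6
gripper_force: 0.0
{np.int64(15): np.int64(3), np.int64(18): np.int64(3), np.int64(21): np.int64(6), np.int64(24): np.int64(8), np.int64(27): np.int64(12), np.int64(30): np.int64(32), np.int64(33): np.int64(64), np.int64(36): np.int64(36), np.int64(39): np.int64(10), np.int64(42): np.int64(0), np.int64(45): np.int64(0), np.int64(48): np.int64(0), np.int64(51): np.int64(0), np.int64(54): np.int64(0), np.int64(57): np.int64(0), np.int64(60): np.int64(0), np.int64(63): np.int64(0), np.int64(66): np.int64(0), np.int64(69): np.int64(0), np.int64(72): np.int64(0)}
plane h= [-0.015   0.0532 34.8691] tilt deg [-0.8599  3.0472]
X -24.992078548462413 11.355925146931444 Y -30.687778573405637 22.86642107022293 ((-1.7276182174682617, -3.9106788635253906), 27.205726623535156)
hub h,x,y 131.26710064982097 -12.21722206429315 14.191289690145767 yaw -33.116226961822115 joints [ 23.4215  -2.6288 -29.0899  11.0291 -38.2455  26.4925]
```

```bash
cat > push.py <<'E'
from h import *
import sys
n=np.array([-.498,-.0254,.8668]); n/=np.linalg.norm(n); C=np.array([.5644,.0421,.1628])
x=np.array([1.,0,0]); x-=n*(x@n); x/=np.linalg.norm(x); y=np.cross(n,x); C=C+.0006*x
s=r.sense(); R=np.array(s["ee_rot"]); t=np.array(s["tcp_pos"])+.182*R[:,2]-C
print("tips h,x,y",t@n*1e3,t@x*1e3,t@y*1e3,"F_n",np.array(s["wrist_force"])@n,s["time_s"],"j",s["joints"])
a=np.radians(-33); lx=np.cos(a)*x+np.sin(a)*y
if len(sys.argv)>1: delta(C+n*(float(sys.argv[1])/1e3+.182)+float(sys.argv[2])/1e3*lx,frame(-n,lx))
# wrist depth: hub top vs gear top
c=cam("wrist",s); p,d=vision.capture("wrist"); P,u,v=pts(c,d); q=(P-C)*1e3; h,X,Y=q@n,q@x,q@y; rr=np.hypot(X,Y)
g=(abs(X)<70)&(abs(Y)<60)&(rr>35)&(abs(h+22)<5); k=(rr>17)&(rr<28)&(abs(h-36)<12)&(p[v,u].min(1)>60)
print("gear",np.median(h[g]),g.sum(),"hub top",np.median(h[k]) if k.sum() else None,k.sum())
if k.sum()>30: print("plane",np.linalg.lstsq(np.c_[X[k],Y[k],np.ones(k.sum())],h[k],rcond=None)[0])
E
python3 push.py 60 -4
```

```text
tips h,x,y 126.68020548246444 36.50317406224515 -17.708813070237394 F_n 0.2661795641776481 23.5333 j [ 23.4215  -2.6288 -29.0899  11.0291 -38.2455  26.4925]
shift [-52.4   5.4  70.1] turn [ 0.13  4.09 -0.11]
gear -21.726853143833594 10486 hub top 37.387976866413624 2515
plane [-0.0265  0.0443 36.8376]
```

```bash
python3 -m creep '[[-0.22,-20,2,0,0,1,0],[-0.22,-40,4,5,0,2,0],[-0.22,-52,5.4,20,0,4,0],[-0.22,-52,5.4,40,0,4,0],[-0.22,-52,5.4,60,0,4,0],[-0.22,-52,5.4,70,0,4,0],[-0.22,-52,5.4,70,0,4,0],[-0.22,-52,5.4,70,0,4,0]]'; python3 push.py 44 -4
```

```text
time_s: 24.25
tcp_pos: [0.4414, 0.0371, 0.3668]
ee_rot: [[0.731, -0.479, 0.486], [-0.557, -0.83, 0.02], [0.394, -0.285, -0.874]]
wrist_force: [-0.2, -0.1, 0.1]
gripper_width: 0.395
gripper_force: 0.0
tips h,x,y 56.283201450047954 -8.074724698495878 -0.1084052021347238 F_n 0.23998668829974298 24.25 j [ 24.7434   0.7652 -47.3426  36.8041 -18.0669  -1.1619]
shift [ 1.4 -2.4 12.2] turn [ 0.7   0.45 -0.07]
gear -21.77657763030975 18383 hub top 37.14122887852704 4809
plane [-0.0378  0.0312 36.7329]
```

```bash
python3 -m creep '[[-0.22,1.4,-2.4,4,0.5,0.4,0],[-0.22,1.4,-2.4,8,0.5,0.4,0],[-0.22,1.4,-2.4,12,0.5,0.4,0],[-0.22,1.4,-2.4,15,0.5,0.4,0],[-0.22,1.4,-2.4,17,0.5,0.4,0],[-0.22,1.4,-2.4,17,0.5,0.4,0]]'|grep force; python3 push.py 36 -4
```

```text
wrist_force: [0.1, 0.9, -0.3]
gripper_force: 0.0
tips h,x,y 40.80357806963501 -1.9740671413847948 2.484784115352548 F_n -0.3159960454334616 24.8 j [ 21.9233   2.6033 -49.3629  45.3789 -13.2689  -7.6665]
shift [-0.7  0.9  4.8] turn [-0.03 -0.1  -0.09]
gear -21.7725759880556 19027 hub top 36.40563493319217 3566
plane [ 0.0683 -0.0183 34.8482]
```

```bash
python3 -m creep '[[-0.22,-1,0,2,0,0,0],[-0.22,-1,0,4,0,0,0],[-0.22,-1,0,5,0,0,0],[-0.22,-1,0,5,0,0,0]]'|grep force; python3 push.py 34 -4;  python3 -m creep '[[-0.22,0,0,1,0,0,0],[-0.22,0,0,2,0,0,0],[-0.22,0,0,2,0,0,0]]'|grep force; python3 push.py 34 -4
```

```text
wrist_force: [-1.4, 1.4, 2.5]
gripper_force: 1.1
tips h,x,y 36.05005346062252 -2.2742704011529855 3.6458280192958723 F_n 2.8181542564238162 25.1833 j [ 20.8829   3.1055 -50.1951  48.8015 -11.7954 -10.2881]
shift [0.2 1.4 2. ] turn [-0.14 -0.11 -0.06]
gear -21.776882322560827 19795 hub top 34.422954541833434 3586
plane [ 0.0468 -0.0243 33.1037]
wrist_force: [-3.6, 2.2, 3.4]
gripper_force: 2.2
tips h,x,y 33.79615251061977 -2.920482932973348 3.7429048563623573 F_n 4.652100616884265 25.4833 j [ 20.4202   3.3408 -50.5327  50.1823 -11.2348 -11.3042]
shift [ 0.7  1.2 -0.2] turn [-0.11 -0.06 -0.03]
gear -21.755687131236723 20209 hub top 33.38648467853983 3704
plane [ 0.0393 -0.0281 32.1522]
```

```bash
python3 -m creep '[[-0.22,0,0,0.7,0,0,0],[-0.22,0,0,1.5,0,0,0],[-0.22,0,0,1.5,0,0,0]]'|grep force; python3 push.py|head -1;  python3 -m creep '[[-0.22,0,0,0.7,0,0,0],[-0.22,0,0,1.5,0,0,0],[-0.22,0,0,1.5,0,0,0]]'|grep force; python3 push.py
```

```text
wrist_force: [-11.2, 6.6, 7.0]
gripper_force: 5.6
tips h,x,y 32.519017612507 -3.524308174611272 4.282241606687592 F_n 11.451336080942427 25.7833 j [ 20.0822   3.4536 -50.8263  51.2727 -10.7505 -12.1006]
wrist_force: [-22.1, 8.4, 16.1]
gripper_force: 12.4
tips h,x,y 32.17207132661744 -3.691838881645277 4.450074468931989 F_n 24.73668515852811 26.0833 j [ 19.709    3.4576 -51.1181  52.4637 -10.3371 -12.9588]
gear -21.775812308366476 20566 hub top 32.928896030138546 3888
plane [ 0.0336 -0.0242 31.6658]
```

```bash
python3 -m creep '[[-0.22,0,0,-5,0,0,0],[-0.22,3,2,-12,0,0,0],[-0.22,12,3,-12,0,0,0],[-0.22,12,3,-12,0,0,0]]'|grep force; python3 push.py; python3 -m creep '[[-0.22,0,0,3,0,0,0],[-0.22,0,0,6,0,0,0],[-0.22,0,0,9,0,0,0],[-0.22,0,0,10,0,0,0],[-0.22,0,0,10,0,0,0]]'|grep force; python3 push.py|head -1
```

```text
wrist_force: [0.4, 1.0, 0.9]
gripper_force: 0.0
tips h,x,y 43.06271785122774 6.630462704027808 -5.947210391903806 F_n 0.570650770210551 26.4667 j [ 21.9782   2.7581 -47.0373  39.7377 -14.8723  -1.9741]
gear -21.756515615231105 17663 hub top 33.39770228294434 2130
plane [ 0.0876 -0.0656 31.0777]
wrist_force: [-8.8, 3.9, 6.8]
gripper_force: 5.1
tips h,x,y 32.684451632429095 4.111233937374819 -5.721978153620277 F_n 10.17801434831541 26.9333 j [ 20.4266   3.8145 -48.5828  44.7122 -12.3031  -5.6939]
```

```bash
python3 -m creep '[[-0.22,0,0,1,0,0,0],[-0.22,0,0,2,0,0,0],[-0.22,0,0,2.5,0,0,0],[-0.22,0,0,2.5,0,0,0]]'|grep force; python3 push.py|head -1;  python3 -m creep '[[-0.22,0,0,-5,0,0,0],[-0.22,0,0,-25,0,0,0],[-0.22,0,0,-55,0,0,0],[-0.22,0,0,-90,0,0,0],[-0.22,0,0,-130,0,-5,0],[-0.22,0,0,-130,0,-8,0],[-0.22,0,0,-130,0,-8,0]]'|grep force; python3 push.py; python3 m6.py|sed -n '5,6p'
```

```text
wrist_force: [-30.2, 7.2, 23.9]
gripper_force: 17.5
tips h,x,y 32.26330175633244 3.9469679380567024 -5.604342881890813 F_n 35.57676347117417 27.3167 j [ 20.026    3.8089 -49.0073  46.1558 -11.7478  -6.7807]
wrist_force: [0.2, 0.3, 1.1]
gripper_force: 0.0
tips h,x,y 164.5878602987088 -13.005827081865307 9.079658060919629 F_n 0.7929406178234091 27.95 j [ 29.2433  -8.7971 -31.3814   8.4278 -44.0074  23.5509]
gear -21.84255888856594 12963 hub top 33.40955167882693 2496
plane [-0.0134  0.0115 32.8587]
plane h= [-0.0504 -0.014  28.8523] tilt deg [-2.8879 -0.8037]
X -26.0613551156092 11.657640178492377 Y -32.43504548502813 22.853719142621912 ((-1.8679388761520386, -5.541738033294678), 28.464202880859375)
```

The tips stop hard at the same height at both push points, even at 35 N. The hub face now reads 36 mm above the collar as this camera measured it, tilted under 1°, so it is seated.

```bash
python3 -c "
from station import r
print(r.finish_job())"
```

```text
the job is handed in; nothing more can be done
None
```

The lever is on the splined shaft, pushed home against the collar with the knob outward, released and handed in at about 28 s. My depth readings say it is seated, but the hand-in gave no verdict. Joint 5 also touched its range limit once on the way.

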